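# Load the pull-gauge marking jig, shut its keeper and prove the springs

### The job

Get the pull gauges ready for laser marking: swing the jig's keeper bar out of the way, lay every gauge lying on the mat flat in the nest of its own size with its pull tab out over the jig's front, and swing the keeper bar shut over them until it snaps home in its detent. Then, the smallest gauge first and the largest last, draw each gauge's tab out until it stands over the dark band across the jig, hold it there for a second and let it back home, never running a spring out to its end stop. Leave the gauges seated with the keeper shut, and everything else on the bench where it is.

Things in the scene. Friction and masses are not known exactly. Their poses are not given: they have to be found in the camera images.
- jig: aluminium marking jig fixed to the bench, plate 280 x 258 x 12 mm. Origin on the bench; x along the row of nests, y the way gauges are pulled; plate spans x -128..152, y -115..143 mm. Nests: bent guides at sides and rear, 13 mm above the plate; two 13 mm front posts (inner faces at y = 20, 15 mm gap for the rod). Catch block with 55 mm high lug at x = 115, y = -24; hinge post x = -108, y = -20
- keeper_hinge (a point): the keeper bar's upright hinge axis on the jig, at the height of the bar's underside, 44.5 mm above the bench, 2.5 mm above the tops of seated cases. The bar is 14 mm wide, 8 mm thick
- keeper_pin (a point): centre of the top of the bar's upright black grip pin: 14 mm diameter, 30 mm tall above the bar, top 82.5 mm above the bench, 246 mm from the hinge axis
- keeper (a joint): swing of the steel keeper bar, level, about keeper_hinge, rad: 0 = shut along the jig's x over all nests; grows to 1.5 = open as it swings towards the jig's -y (clockwise from above). Stays where left. Its last 0.06 rad ride over a sprung ball (about 4 N at the pin) and snap home: in the detent it reads under 0.02. It starts part way over the nests; 1.2 or more clears them
- band (a point): middle of the dark band across the front of the jig plate: 12 mm wide (along the jig's y), 205 mm long (along x), at y = 111 mm in the jig; on the plate's top, axes as the jig's
- gauge_small: the small pull gauge (or absent): aluminium case 22 wide (x) x 80 long (y) x 30 mm high, white scale on top, about 100 g. Origin at the centre of the case's underside, z up, +y towards its rod and pull tab. The round rod (8 mm, axis 9 mm above the underside) leaves the middle of the +y end and carries the black pull tab
- tab_small (a point): centre of the top of the small gauge's black pull tab: 24 wide (x) x 10 thick (y) x 32 mm high, its top 34 mm and its underside 2 mm above the case's underside; with the slide home its middle is 53 mm in front of the case's front end (48 mm of bare rod between, its top 13 mm above the underside: keep a fingertip behind the tab above it)
- slide_small (a joint): how far the small gauge's sprung slide is drawn out of its case, m: 0 home, 0.060 at its end stop; the spring pulls back with 0.6 N at home, 60 N/m more as it is drawn, 3.0 N at 40 mm
- nest_small (a point): where the small gauge's origin belongs when seated: on the top of the jig plate (12 mm above the bench) in the small nest, axes as the jig's (gauge +y along jig +y). The case has 2.5 mm free at each side (7 mm at the flared top of the guides), 2 mm in front, 1.5 mm behind (6 mm at the flared top)
- gauge_medium: the medium pull gauge (or absent): aluminium case 26 wide (x) x 100 long (y) x 30 mm high, white scale on top, about 120 g. Origin at the centre of the case's underside, z up, +y towards its rod and pull tab. The round rod (8 mm, axis 9 mm above the underside) leaves the middle of the +y end and carries the black pull tab
- tab_medium (a point): centre of the top of the medium gauge's black pull tab: 24 wide (x) x 10 thick (y) x 32 mm high, its top 34 mm and its underside 2 mm above the case's underside; with the slide home its middle is 53 mm in front of the case's front end (48 mm of bare rod between, its top 13 mm above the underside: keep a fingertip behind the tab above it)
- slide_medium (a joint): how far the medium gauge's sprung slide is drawn out of its case, m: 0 home, 0.060 at its end stop; the spring pulls back with 1.0 N at home, 100 N/m more as it is drawn, 5.0 N at 40 mm
- nest_medium (a point): where the medium gauge's origin belongs when seated: on the top of the jig plate (12 mm above the bench) in the medium nest, axes as the jig's (gauge +y along jig +y). The case has 2.5 mm free at each side (7 mm at the flared top of the guides), 2 mm in front, 1.5 mm behind (6 mm at the flared top)
- gauge_large: the large pull gauge (or absent): aluminium case 30 wide (x) x 120 long (y) x 30 mm high, white scale on top, about 140 g. Origin at the centre of the case's underside, z up, +y towards its rod and pull tab. The round rod (8 mm, axis 9 mm above the underside) leaves the middle of the +y end and carries the black pull tab
- tab_large (a point): centre of the top of the large gauge's black pull tab: 24 wide (x) x 10 thick (y) x 32 mm high, its top 34 mm and its underside 2 mm above the case's underside; with the slide home its middle is 53 mm in front of the case's front end (48 mm of bare rod between, its top 13 mm above the underside: keep a fingertip behind the tab above it)
- slide_large (a joint): how far the large gauge's sprung slide is drawn out of its case, m: 0 home, 0.060 at its end stop; the spring pulls back with 1.4 N at home, 140 N/m more as it is drawn, 7.0 N at 40 mm
- nest_large (a point): where the large gauge's origin belongs when seated: on the top of the jig plate (12 mm above the bench) in the large nest, axes as the jig's (gauge +y along jig +y). The case has 2.5 mm free at each side (7 mm at the flared top of the guides), 2 mm in front, 1.5 mm behind (6 mm at the flared top)
- lens_cap: bystander: black lens cap, a 42 mm disc 14 mm high; origin at the centre of its underside
- blanks: bystander: stack of aluminium plate blanks, 54 x 36 x 12 mm; origin at the centre of its underside
- cleaner: bystander: white cleaner bottle, 48 mm across, 110 mm high; origin at the centre of its underside
- tape_roll: bystander: roll of clear tape lying flat, 76 mm across, 18 mm high; origin at the centre of its underside
- driver: bystander: screwdriver lying on the bench; origin below its middle
- caliper: bystander: steel caliper lying flat, 190 mm long along its x; origin at the middle of its underside
- swab_cup: bystander: white cup, 64 mm across, 75 mm high; origin at the centre of its underside

How it is judged:
By the outcome, as a careful person would: the job done as asked, in the order asked, and still so for the second after the job is handed in, with the robot touching nothing.
Of gauge_small, gauge_medium, gauge_large only 2 to 3 are there at a start; the rules pass over those that are not, and their reading is None.
At some moment in a run one of gauge_small, gauge_medium, gauge_large may be knocked a few centimetres aside while the robot is not near it.
Once in a run the grip may slacken for a moment while it holds something.
It also fails if it takes over 210 s, if anything falls off the work surface, if the arm or the gripper's body presses on something with over 40 N, if the wrist force passes 120 N, or if a joint passes its speed limit or range.

### The arm

A 6-joint arm with a two-finger parallel gripper is mounted at the origin on the work surface. World frame = base frame: x ahead of the robot, y to its left, z up, the work surface at z = 0. Lengths are in m, angles in degrees, forces in N, time in s.
With the tool pointing down it reaches from about 0.4 to 0.825 m from the base axis. Payload 7 kg.
Tool frame: the origin (TCP) lies between the finger pads; the fingertips stand 14 mm ahead of it and the grasp point (between the pads) lies 5 mm behind it (r.tips_ahead is the distance from the TCP to the fingertips, in m); z points along the fingers, y is the direction in which the jaws open and shut (so a half turn about z gives the same grasp; the last joint's range is limited). The gripper opens to 88 mm and grips with 3 to 60 N. Pads are 19 mm wide; open, the fingers measure 130 mm over their backs; the gripper's body (78 mm by 193 mm) begins 47 mm behind the grasp point.
Start: joints at [-54.884, 20.546, 0.682, 0, -70.136, -16.507], TCP at [0.215, -0.64, 0.241] pointing down, gripper open.
Joint ranges: [-176.03, 176.03], [-82.01, 121.73], [-58.28, 71.71], [-173.87, 95.51], [-174.79, -0.11], [-173.66, 173.66]. Speed limits (degrees/s): [136.94, 136.94, 172.46, 180, 180, 180].

### API

Orientations are given as [roll, pitch, yaw] about the fixed x, y, z axes, in that order (R = Rz(yaw) Ry(pitch) Rx(roll)).
In Python, from plant import r gives the robot as it stands.
- The arm moves only by the tool apply_moves, never from a script. Its arguments are lists of equal length, an entry for each row: "slide": the shift along the tool's x, y, z as a fraction of full scale, a list of three; "turn": the turn, a rotation vector about the tool's x, y, z as a fraction of full scale, a list of three; "jaw": the closure, from 0 (fully open) to 1 (shut). In form: {"slide": [[dx, dy, dz], ...], "turn": [[wx, wy, wz], ...], "jaw": [jaw, ...]}. A call has 1 to 8 rows; each row shifts and turns the commanded pose from where the row before left it, along the tool's axes as they then stand; what a row does not reach is not made up. Full scale, the value 1, is 0.1 m for a shift and 1.5 rad for a turn. A row lasts 1/10 s, in which the tool goes at most 50 mm and 8.59 degrees, less where a joint would pass 70% of its speed; a pose out of reach is approached as far as the arm can. A call with a number of a shift or a turn outside -1 to 1 is refused whole. A call with a gripper value outside its range is refused whole. The fingers move at their own pace and stop on an object; "newtons" is the grip in N (left out, the last holds). Time passes only in rows, so rows that do not move let the fingers close. It gives the time, the measured TCP pose, the force and the opening at its end, in the units of the state.
- r.get_state(): the state, without advancing time (a new reading comes with each control period).
- r.capture(name): name is "scene" or "top" or "wrist"; returns a dict with "pixels" (384x512x3 uint8, blue, green, red), "depth" (384x512 float32, m along the optical axis (not along the pixel's ray), 0 where there is no reading), "fx", "fy", "cx", "cy" (pixels), "rvec" (rotation vector, rad) and "tvec" (3), from world to camera coordinates, as OpenCV has them. Camera axes: x right, y down, z forward; pixel columns grow to the right and rows downward; lengths in m; the calibration is good to about 2 mm. A picture is of the moment at which its call begins.
- r.close_job(): hands the job in, once; it reports no verdict.
The state is a dict: "time_s": time; "joints": joint angles; "qd": joint speeds; "joint_torque": joint torques, N m; "tcp_pos": TCP position; "eef_rot": TCP orientation; "contact_force": force on the tool from outside, world axes, zero at the start; "moment": the same for the moment, N m; "gripper_width": finger opening in m.
Only numpy, scipy, OpenCV 4.12 (cv2) and the standard library are available. Lean on these libraries where they do the work, as an engineer would, in place of code of your own. Each camera call takes 0.05 s, during which the arm holds its last target.

## Working session

There is one attempt and no reset: what is moved stays moved. The work goes in short steps, Python scripts to look and compute and a tool call to move; the robot and the scene stay as the last step left them, time stands still between calls to the robot, and variables do not carry over. Pictures are saved under pics/ and viewed, and the job is handed in when it is done.

Besides the shell and the picture viewer there is one more tool, called after "Call:" as a command line: name --argument value ..., lists and objects as JSON in quotes. apply_moves: Moves the arm, as the interface text tells. Shift numbers are shares of 0.1 m and turn numbers shares of 1.5 rad, none past 1 either way. Its arguments: {"type":"object","properties":{"slide":{"type":"array"},"turn":{"type":"array"},"jaw":{"type":"array"},"newtons":{"type":"number"}},"required":["slide","turn","jaw"]}

```bash
ls; mkdir -p pics
python3 - <<'E'
from plant import r
import cv2
print(r.get_state(), r.tips_ahead)
for n in ("scene","top","wrist"):
    c=r.capture(n); cv2.imwrite(f"pics/{n}0.png",c["pixels"]); print(n,c["fx"],c["cx"],c["cy"],c["rvec"],c["tvec"])
E
```

```text
pics
{'time_s': 0.0, 'joints': array([-5.48840034e+01,  2.05909574e+01,  6.34173126e-01, -2.00750502e-02,
       -7.01351290e+01, -1.65059200e+01]), 'qd': array([-0.02288122,  0.00579814, -0.05533709,  0.09802145, -0.06294661,
       -0.0091375 ]), 'joint_torque': array([ 1.17770705e-04, -5.82722032e+01,  2.93058336e+01,  6.99735403e+00,
        6.91729132e-03, -1.60240966e-04]), 'tcp_pos': array([ 0.21523046, -0.63928147,  0.23963123]), 'eef_rot': array([ 1.79906512e+02, -8.02226235e-03, -1.61396754e+02]), 'contact_force': array([-0.48172664,  0.73903754,  0.4890656 ]), 'moment': array([ 0.00410794, -0.00607423, -0.00341322]), 'gripper_width': 0.08803676146280101} 0.014
scene 434.2284635953088 260.205412951499 195.989637468356 [ 1.18303196  2.14188501 -1.10451619] [ 0.32622172 -0.21106424  1.84275802]
top 394.0366032203492 254.76685050690202 187.28302861732004 [ 2.21174489 -1.99783811  0.21273397] [-0.07361773  0.6087695   1.03426701]
wrist 282.3694176031105 258.6799643055076 191.8588037755403 [-1.71472791 -2.38445073 -0.378074  ] [ 0.67467232 -0.03856794  0.39207416]
```

View pics/top0.png

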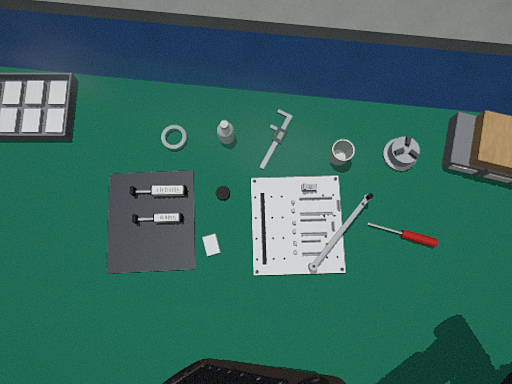

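View pics/scene0.png

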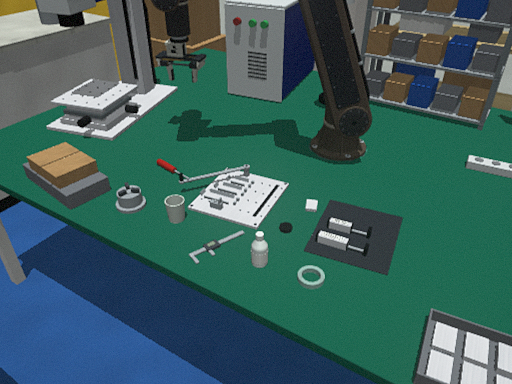

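View pics/wrist0.png

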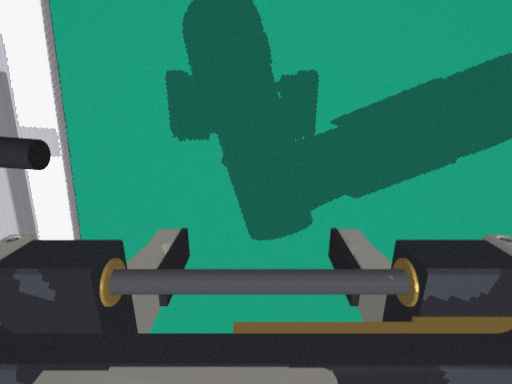

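```bash
cat > h.py <<'E'
import numpy as np, cv2
from plant import r
from scipy.spatial.transform import Rotation as Ro
def cap(n): return r.capture(n)
def Rt(c): return cv2.Rodrigues(np.array(c["rvec"],float))[0], np.array(c["tvec"],float).ravel()
def ray(c,u,v):
    R,t=Rt(c); d=R.T@np.array([(u-c["cx"])/c["fx"],(v-c["cy"])/c["fy"],1]); return -R.T@t,d
def atz(c,u,v,z):
    o,d=ray(c,u,v); return o+d*(z-o[2])/d[2]
def proj(c,P):
    R,t=Rt(c); p=R@np.array(P,float)+t; return np.array([c["fx"]*p[0]/p[2]+c["cx"],c["fy"]*p[1]/p[2]+c["cy"]])
def cloud(c):
    R,t=Rt(c); d=c["depth"]; v,u=np.mgrid[:d.shape[0],:d.shape[1]]
    P=np.stack([(u-c["cx"])/c["fx"]*d,(v-c["cy"])/c["fy"]*d,d],-1); return (P-t)@R
def crop(c,x0,y0,x1,y1,s,name):
    im=cv2.resize(c["pixels"][y0:y1,x0:x1],None,fx=s,fy=s,interpolation=cv2.INTER_CUBIC)
    cv2.imwrite("pics/"+name,im)
def st():
    s=r.get_state(); print(round(s["time_s"],2),s["tcp_pos"].round(4),s["eef_rot"].round(2),s["contact_force"].round(1),round(s["gripper_width"],4))
E
python3 - <<'E'
from h import *
import pickle
c=cap("top"); pickle.dump(dict(c),open("top0.pkl","wb"))
crop(c,100,160,215,280,5,"c1.png"); crop(c,240,165,390,280,5,"c2.png")
P=cloud(c)
for u,v in [(200,200),(150,250),(265,265),(345,250),(369,196),(313,268),(170,190),(168,218),(223,193)]: print(u,v,P[v,u].round(3))
E
```

```text
200 200 [0.572 0.146 0.   ]
150 250 [0.414 0.268 0.002]
265 265 [ 0.405 -0.062  0.007]
345 250 [ 0.471 -0.286 -0.003]
369 196 [ 0.617 -0.325  0.08 ]
313 268 [ 0.41  -0.19   0.053]
170 190 [0.587 0.23  0.031]
168 218 [0.507 0.223 0.034]
223 193 [0.598 0.08  0.013]
```

View pics/c1.png

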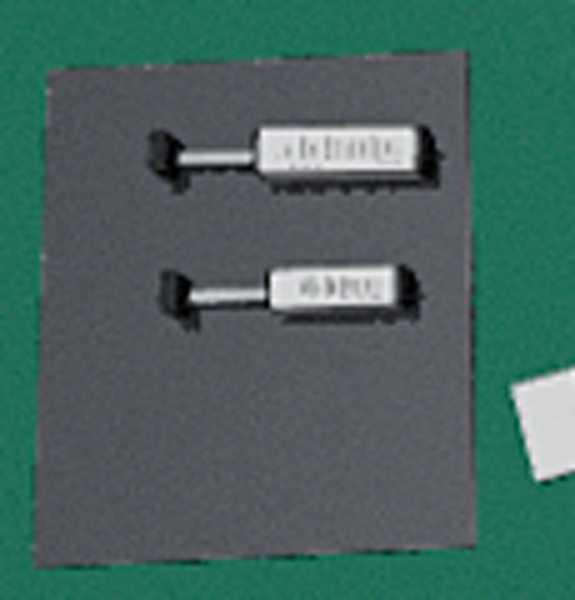

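View pics/c2.png

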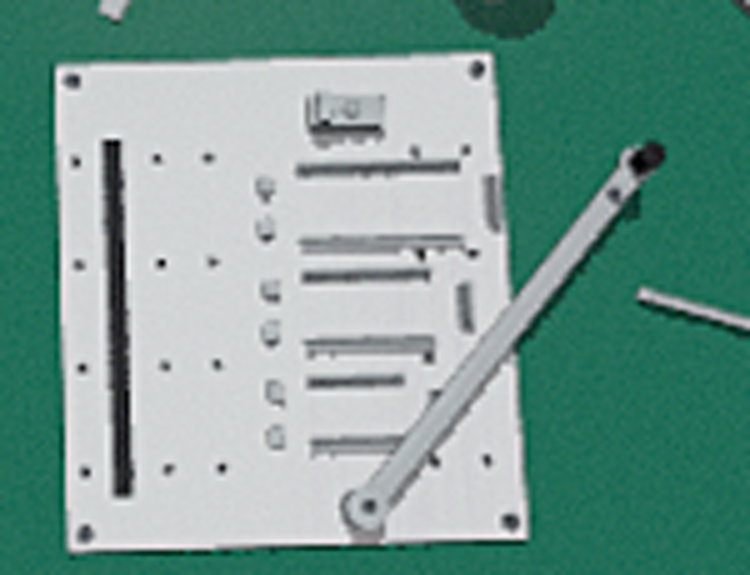

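Run:
```python
from h import *
import pickle
c=pickle.load(open("top0.pkl","rb"))
# plate corners: jig coords
im=[(57,66),(492,54),(526,538),(70,551)]
J=np.array([(.152,.143),(.152,-.115),(-.128,-.115),(-.128,.143)])
W=np.array([atz(c,240+u/5,165+v/5,.012)[:2] for u,v in im])
print(W.round(4))
a=J.mean(0);b=W.mean(0);H=(J-a).T@(W-b)
th=np.arctan2(H[0,1]-H[1,0],H[0,0]+H[1,1]);R=np.array([[np.cos(th),-np.sin(th)],[np.sin(th),np.cos(th)]])
o=b-R@a; print("jig",o.round(4),np.degrees(th),(W-(J@R.T+o)).round(4))
for n,p in dict(hinge=(-.108,-.02),band=(0,.111)).items(): print(n,(R@p+o).round(4))
pin=atz(c,240+649/5,165+155/5,.0825);hg=atz(c,240+367/5,165+506/5,.0525)
print(pin,hg, np.hypot(*(pin-hg)[:2]), np.degrees(np.arctan2(*(pin-hg)[1::-1])))
for n,pts in dict(up=[(257,127),(416,124),(420,170),(261,174)],lo=[(268,267),(393,263),(397,304),(272,310)]).items():
    p=np.array([atz(c,100+u/5,160+v/5,.030)[:2] for u,v in pts]);print(n,p.round(4),p.mean(0), np.linalg.norm(p-np.roll(p,-1,0),axis=1))
```

```text
[[ 0.6502  0.0021]
 [ 0.6835 -0.2518]
 [ 0.4072 -0.2867]
 [ 0.3744 -0.0338]]
jig [ 0.5187 -0.158 ] 7.355071204212548 [[-0.0009 -0.0012]
 [-0.0007  0.0007]
 [ 0.0007  0.0017]
 [ 0.0009 -0.0012]]
hinge [ 0.4142 -0.1916]
band [ 0.5045 -0.0479]
[ 0.61690332 -0.32661018  0.0825    ] [ 0.41466695 -0.1910467   0.0525    ] 0.24346869957666767 -33.834817393878886
up [[0.5956 0.2855]
 [0.6066 0.1948]
 [0.5801 0.1888]
 [0.5686 0.2789]] [0.58773869 0.23699305] [0.09138843 0.02717385 0.09092091 0.02779087]
lo [[0.5159 0.2667]
 [0.5253 0.1966]
 [0.5024 0.191 ]
 [0.4919 0.2607]] [0.50889298 0.22873327] [0.07076019 0.02356575 0.07044098 0.02471484]
```

```bash
cat >> h.py <<'E'
def Rm(rpy): return Ro.from_euler("xyz",rpy,degrees=True)
def plan(wps,start=None):
    """wps: (x,y,z,yaw,nrows); prints rows"""
    s=r.get_state()
    p,R=(np.array(s["tcp_pos"]),Rm(s["eef_rot"])) if start is None else (np.array(start[:3]),Rm([180,0,start[3]]))
    S=[];T=[]
    for x,y,z,yaw,n in wps:
        g=np.array([x,y,z]);Rg=Rm([180,0,yaw]); w=(R.inv()*Rg).as_rotvec()/n; R0=R;p0=p
        for i in range(n):
            pn=p0+(g-p0)*(i+1)/n
            dl=R.inv().apply(pn-p)/.1; tw=w/1.5
            dl=dl.round(3);tw=tw.round(4)
            S.append(dl.tolist());T.append(tw.tolist())
            p=p+R.apply(dl*.1);R=R*Ro.from_rotvec(tw*1.5)
    for i in range(0,len(S),8): print("S",str(S[i:i+8]).replace("-0.0,","0,").replace("0.0,","0,"));print("T",T[i:i+8])
    e=R.as_euler("xyz",degrees=True);print("max",np.abs(S).max(),"end",p.round(4),e.round(1))
E
python3 - <<'E'
from h import *
import pickle
s=r.get_state(); c=cap("wrist"); R,t=Rt(c); o=-R.T@t; Rw=Rm(s["eef_rot"])
print("cam in tool",Rw.inv().apply(o-s["tcp_pos"]).round(4), Rw.inv().apply(R.T).round(3) if 0 else (Rw.inv().as_matrix()@R.T).round(3))
t=pickle.load(open("top0.pkl","rb"))
for n,(u,v,z) in dict(dtip=(368,224,0),dend=(437,241,.015),cup=(343,150,.075),caps=(223,193,.014)).items(): print(n,atz(t,u,v,z))
plan([(.617,-.3266,.13,146.2,10),(.617,-.3266,.0715,146.2,3)])
E
```

```text
cam in tool [ 0.0844 -0.0007 -0.1437] [[-0.    -0.951 -0.308]
 [ 1.    -0.001  0.001]
 [-0.001 -0.308  0.951]]
dtip [ 0.55177411 -0.3478016   0.        ]
dend [ 0.52106652 -0.54046092  0.015     ]
cup [ 0.74287516 -0.24816908  0.075     ]
caps [0.59739649 0.07959219 0.014     ]
S [[-0.481, 0.168, 0.11], [-0.463, 0.212, 0.11], [-0.442, 0.253, 0.111], [-0.417, 0.292, 0.11], [-0.388, 0.329, 0.11], [-0.357, 0.363, 0.11], [-0.322, 0.395, 0.11], [-0.285, 0.422, 0.111]]
T [[0.0, -0.0, 0.061], [0.0, -0.0, 0.061], [0.0, -0.0, 0.061], [0.0, -0.0, 0.061], [0.0, -0.0, 0.061], [0.0, -0.0, 0.061], [0.0, -0.0, 0.061], [0.0, -0.0, 0.061]]
S [[-0.245, 0.446, 0.11], [-0.203, 0.467, 0.11], [0, 0, 0.195], [0, 0, 0.195], [0, 0, 0.195]]
T [[0.0, -0.0, 0.061], [0.0, -0.0, 0.061], [0.0001, -0.0001, -0.0001], [0.0001, -0.0001, -0.0001], [0.0001, -0.0001, -0.0001]]
max 0.481 end [ 0.617  -0.3266  0.0715] [-180.    -0.   146.2]
```

Run:
```python
from h import *
plan([(.617,-.3266,.13,146.2,16)])
```

```text
S [[-0.3, 0.105, 0.069], [-0.294, 0.122, 0.069], [-0.287, 0.139, 0.069], [-0.278, 0.155, 0.069], [-0.268, 0.17, 0.068], [-0.259, 0.186, 0.069], [-0.247, 0.2, 0.069], [-0.236, 0.214, 0.069]]
T [[0.0, -0.0, 0.0381], [0.0, -0.0, 0.0381], [0.0, -0.0, 0.0381], [0.0, -0.0, 0.0381], [0.0, -0.0, 0.0381], [0.0, -0.0, 0.0381], [0.0, -0.0, 0.0381], [0.0, -0.0, 0.0381]]
S [[-0.223, 0.227, 0.069], [-0.21, 0.239, 0.069], [-0.195, 0.251, 0.069], [-0.181, 0.262, 0.069], [-0.166, 0.271, 0.068], [-0.15, 0.281, 0.069], [-0.134, 0.289, 0.069], [-0.117, 0.296, 0.069]]
T [[0.0, -0.0, 0.0381], [0.0, -0.0, 0.0381], [0.0, -0.0, 0.0381], [0.0, -0.0, 0.0381], [0.0, -0.0, 0.0381], [0.0, -0.0, 0.0381], [0.0, -0.0, 0.0381], [0.0, -0.0, 0.0381]]
max 0.3 end [ 0.617  -0.3266  0.13  ] [180.   -0.  146.2]
```

Call:
apply_moves --slide '[[-0.3, 0.105, 0.069], [-0.294, 0.122, 0.069], [-0.287, 0.139, 0.069], [-0.278, 0.155, 0.069], [-0.268, 0.17, 0.068], [-0.259, 0.186, 0.069], [-0.247, 0.2, 0.069], [-0.236, 0.214, 0.069]]' --turn '[[0, 0, 0.038], [0, 0, 0.038], [0, 0, 0.038], [0, 0, 0.038], [0, 0, 0.038], [0, 0, 0.038], [0, 0, 0.038], [0, 0, 0.038]]' --jaw '[0.4, 0.4, 0.4, 0.4, 0.4, 0.4, 0.4, 0.4]'

```text
time_s: 1.05
tcp_pos: [0.4171, -0.4822, 0.1852]
eef_rot: [180.0, 0.0, 172.3]
contact_force: [0.1, 0.3, 0.5]
gripper_width: 0.0524
```

Call:
apply_moves --slide '[[-0.223, 0.227, 0.069], [-0.21, 0.239, 0.069], [-0.195, 0.251, 0.069], [-0.181, 0.262, 0.069], [-0.166, 0.271, 0.068], [-0.15, 0.281, 0.069], [-0.134, 0.289, 0.069], [-0.117, 0.296, 0.069]]' --turn '[[0, 0, 0.038], [0, 0, 0.038], [0, 0, 0.038], [0, 0, 0.038], [0, 0, 0.038], [0, 0, 0.038], [0, 0, 0.038], [0, 0, 0.038]]' --jaw '[0.4, 0.4, 0.4, 0.4, 0.4, 0.4, 0.4, 0.4]'

```text
time_s: 1.85
tcp_pos: [0.6177, -0.3254, 0.13]
eef_rot: [-180.0, -0.0, 146.2]
contact_force: [0.5, -0.7, 0.6]
gripper_width: 0.0527
```

Run:
```python
from h import *
st(); c=cap("wrist"); cv2.imwrite("pics/w1.png",c["pixels"]); st()
print(proj(c,(.617,-.3266,.0825)))
```

```text
1.85 [ 0.6177 -0.3254  0.13  ] [-1.8000e+02 -1.0000e-02  1.4622e+02] [ 0.5 -0.7  0.6] 0.0527
1.9 [ 0.6208 -0.3226  0.1284] [ 1.7999e+02 -2.0000e-02  1.4615e+02] [ 3.8  1.1 -0.4] 0.0527
[257.7732327  220.34127837]
```

View pics/w1.png

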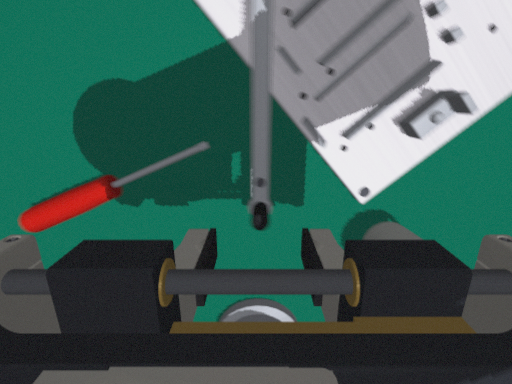

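Call:
apply_moves --slide '[[0, 0, 0], [0, 0, 0], [0, 0, 0]]' --turn '[[0, 0, 0], [0, 0, 0], [0, 0, 0]]' --jaw '[0.4, 0.4, 0.4]'

```text
time_s: 2.2
tcp_pos: [0.6161, -0.327, 0.1306]
eef_rot: [-180.0, 0.0, 146.3]
contact_force: [-0.2, -0.1, 0.6]
gripper_width: 0.0528
```

Run:
```python
from h import *
c=cap("wrist"); crop(c,180,120,340,240,5,"w2.png"); st()
P=cloud(c); 
import pickle; pickle.dump(dict(c),open("w2.pkl","wb"))
m=(P[...,2]>.078)&(P[...,2]<.09)&(c["depth"]>0); m[230:]=0
print(m.sum(),P[m].mean(0))
```

```text
2.25 [ 0.6161 -0.3271  0.1308] [1.7999e+02 2.0000e-02 1.4632e+02] [0.3 0.1 0.2] 0.0525
263 [ 0.61710185 -0.32732583  0.08146871]
```

View pics/w2.png

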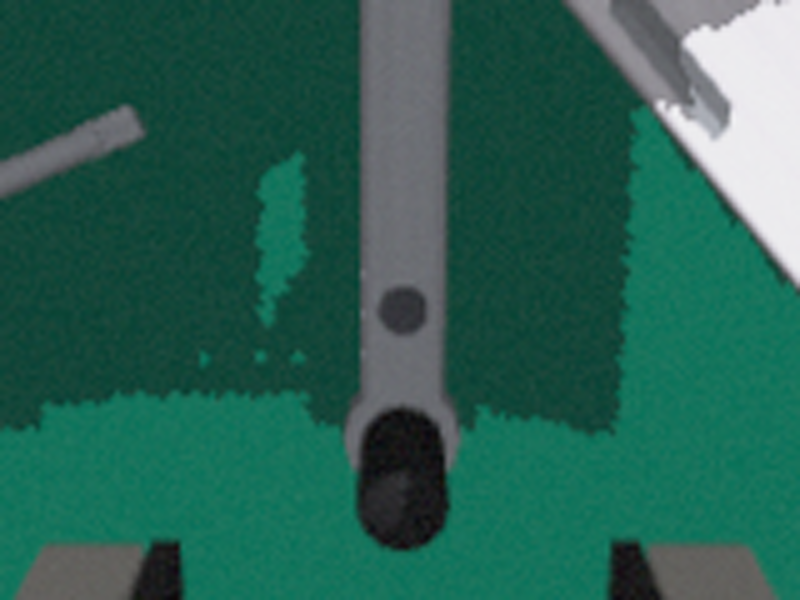

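Call:
apply_moves --slide '[[0, 0, 0.2], [0, 0, 0.2], [0, 0, 0.15], [0, 0, 0.04], [0, 0, 0], [0, 0, 0], [0, 0, 0], [0, 0, 0]]' --turn '[[0, 0, 0], [0, 0, 0], [0, 0, 0], [0, 0, 0], [0, 0, 0], [0, 0, 0], [0, 0, 0], [0, 0, 0]]' --jaw '[0.4, 0.4, 0.4, 0.4, 0.7, 0.95, 0.95, 0.95]' --newtons 15

```text
time_s: 3.05
tcp_pos: [0.6172, -0.3265, 0.0722]
eef_rot: [180.0, 0.1, 146.4]
contact_force: [0.3, -0.1, -0.2]
gripper_width: 0.0261
```

Run:
```python
from h import *
st()
hg=np.array([.4143,-.1913]); p0=r.get_state()["tcp_pos"]
a0=np.arctan2(p0[1]-hg[1],p0[0]-hg[0]); R=np.hypot(*(p0[:2]-hg)); print(R,np.degrees(a0))
# target joint 1.42 => angle 7.36-81.4
a1=np.radians(7.36)-1.42; n=24
y0=r.get_state()["eef_rot"][2]
plan([(hg[0]+.246*np.cos(a),hg[1]+.246*np.sin(a),p0[2],y0+np.degrees(a-a0),1) for a in np.linspace(a0,a1,n+1)[1:]])
```

```text
3.05 [ 0.6172 -0.3265  0.0722] [1.7998e+02 7.0000e-02 1.4636e+02] [ 0.3 -0.1 -0.2] 0.0261
0.24381428528962737 -33.672901285316776
S [[-0.021, -0.072, -0.0], [0.001, -0.072, -0.0], [0.001, -0.072, -0.0], [0.002, -0.073, -0.0], [0.001, -0.072, -0.0], [0.001, -0.072, -0.0], [0.001, -0.072, -0.0], [0.001, -0.072, -0.0]]
T [[0.0003, 0.0008, 0.0196], [-0.0, 0.0, 0.0195], [-0.0, 0.0, 0.0196], [-0.0, 0.0, 0.0195], [0.0, 0.0, 0.0196], [0.0, 0.0, 0.0195], [0.0, 0.0, 0.0196], [0.0, 0.0, 0.0195]]
S [[0.001, -0.072, -0.0], [0.001, -0.072, -0.0], [0.001, -0.072, -0.0], [0.001, -0.073, -0.0], [0.001, -0.072, -0.0], [0.002, -0.072, -0.0], [0.001, -0.072, -0.0], [0.001, -0.072, -0.0]]
T [[0.0, 0.0, 0.0196], [0.0, 0.0, 0.0195], [0.0, 0.0, 0.0196], [0.0, 0.0, 0.0195], [0.0, 0.0, 0.0196], [0.0, 0.0, 0.0195], [0.0, 0.0, 0.0196], [0.0, 0.0, 0.0195]]
S [[0.001, -0.072, -0.0], [0.001, -0.072, -0.0], [0.001, -0.073, -0.0], [0.001, -0.072, -0.0], [0.001, -0.072, -0.0], [0.001, -0.072, -0.0], [0.001, -0.072, -0.0], [0.002, -0.072, -0.0]]
T [[0.0, 0.0, 0.0196], [0.0, 0.0, 0.0195], [0.0, 0.0, 0.0196], [0.0, 0.0, 0.0195], [0.0, 0.0, 0.0196], [0.0, 0.0, 0.0195], [0.0, 0.0, 0.0196], [0.0, 0.0, 0.0195]]
max 0.073 end [ 0.4821 -0.4277  0.0722] [180.   0. 106.]
```

Call:
apply_moves --slide '[[0, 0, 0], [0, 0, 0], [0, 0, 0], [0, 0, 0], [0, 0, 0]]' --turn '[[0, 0, 0], [0, 0, 0], [0, 0, 0], [0, 0, 0], [0, 0, 0]]' --jaw '[1, 1, 1, 1, 1]' --newtons 15

```text
time_s: 3.55
tcp_pos: [0.6169, -0.3264, 0.0717]
eef_rot: [180.0, 0.0, 146.4]
contact_force: [-0.5, 0.3, 2.6]
gripper_width: 0.0137
```

Call:
apply_moves --slide '[[0, -0.072, 0], [0.001, -0.072, 0], [0.001, -0.072, 0], [0.001, -0.072, 0], [0.001, -0.072, 0], [0.001, -0.072, 0], [0.001, -0.072, 0], [0.001, -0.072, 0]]' --turn '[[0, 0, 0.0195], [0, 0, 0.0195], [0, 0, 0.0195], [0, 0, 0.0195], [0, 0, 0.0195], [0, 0, 0.0195], [0, 0, 0.0195], [0, 0, 0.0195]]' --jaw '[1, 1, 1, 1, 1, 1, 1, 1]'

```text
time_s: 4.35
tcp_pos: [0.5786, -0.3707, 0.0716]
eef_rot: [-180.0, -0.0, 132.8]
contact_force: [-2.3, 3.9, 5.1]
gripper_width: 0.0136
```

Call:
apply_moves --slide '[[0.001, -0.072, 0], [0.001, -0.072, 0], [0.001, -0.072, 0], [0.001, -0.072, 0], [0.001, -0.072, 0], [0.001, -0.072, 0], [0.001, -0.072, 0], [0.001, -0.072, 0]]' --turn '[[0, 0, 0.0195], [0, 0, 0.0195], [0, 0, 0.0195], [0, 0, 0.0195], [0, 0, 0.0195], [0, 0, 0.0195], [0, 0, 0.0195], [0, 0, 0.0195]]' --jaw '[1, 1, 1, 1, 1, 1, 1, 1]'

```text
time_s: 5.15
tcp_pos: [0.5318, -0.4041, 0.0715]
eef_rot: [-180.0, -0.1, 119.3]
contact_force: [-3.0, 6.8, 7.9]
gripper_width: 0.0139
```

Call:
apply_moves --slide '[[0.008, -0.072, 0], [0.006, -0.072, 0], [0.004, -0.072, 0], [0.003, -0.072, 0], [0.003, -0.072, 0], [0.003, -0.072, 0], [0.002, -0.072, 0], [0.002, -0.05, 0]]' --turn '[[0, 0, 0.0195], [0, 0, 0.0195], [0, 0, 0.0195], [0, 0, 0.0195], [0, 0, 0.0195], [0, 0, 0.0195], [0, 0, 0.0195], [0, 0, 0.015]]' --jaw '[1, 1, 1, 1, 1, 1, 1, 1]'

```text
time_s: 5.95
tcp_pos: [0.4812, -0.4246, 0.0716]
eef_rot: [180.0, 0.1, 106.4]
contact_force: [-0.2, -1.3, 4.1]
gripper_width: 0.0133
```

Call:
apply_moves --slide '[[0, 0, 0], [0, 0, 0], [0, 0, 0], [0, 0, 0], [0, 0, 0], [0, 0, -0.2], [0, 0, -0.25], [0, 0, -0.3]]' --turn '[[0, 0, 0], [0, 0, 0], [0, 0, 0], [0, 0, 0], [0, 0, 0], [0, 0, 0], [0, 0, 0], [0, 0, 0]]' --jaw '[0.5, 0.5, 0.5, 0.5, 0.5, 0.5, 0.5, 0.5]'

```text
time_s: 6.75
tcp_pos: [0.4809, -0.4234, 0.1461]
eef_rot: [-179.9, -0.1, 106.5]
contact_force: [0.4, -0.1, 0.2]
gripper_width: 0.0439
```

Run:
```python
from h import *
import pickle
st(); c=cap("top"); pickle.dump(dict(c),open("top1.pkl","wb")); crop(c,90,150,400,290,2.5,"t1.png")
```

```text
6.75 [ 0.4809 -0.4234  0.1461] [-1.7990e+02 -1.0000e-01  1.0653e+02] [ 0.4 -0.1  0.2] 0.0439
```

View pics/t1.png

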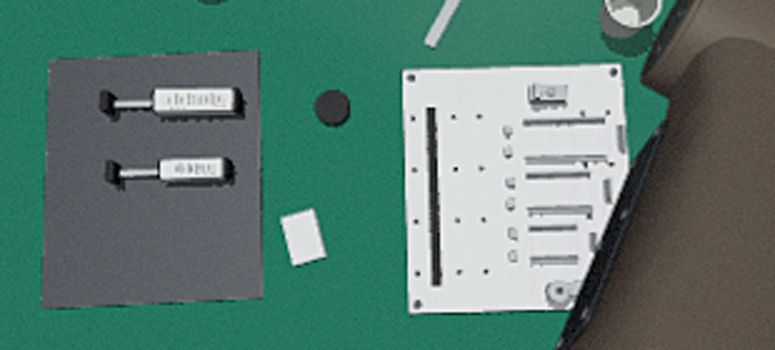

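Run:
```python
from h import *
print(r.get_state()["joints"].round(1))
plan([(.496,-.141,.2,-82.6,24)])
```

```text
[-2.400e+01  2.120e+01 -1.050e+01  1.000e-01 -5.800e+01 -1.395e+02]
S [[0.112, 0.039, -0.02], [0.106, 0.052, -0.02], [0.099, 0.066, -0.021], [0.09, 0.077, -0.02], [0.08, 0.087, -0.02], [0.068, 0.097, -0.02], [0.056, 0.105, -0.02], [0.042, 0.11, -0.02]]
T [[-0.0002, 0.0001, -0.0828], [-0.0002, 0.0001, -0.0828], [-0.0002, 0.0001, -0.0828], [-0.0002, 0.0001, -0.0828], [-0.0002, 0.0001, -0.0828], [-0.0002, 0.0001, -0.0828], [-0.0002, 0.0001, -0.0828], [-0.0002, 0.0001, -0.0828]]
S [[0.029, 0.115, -0.02], [0.014, 0.118, -0.019], [-0.001, 0.119, -0.02], [-0.016, 0.117, -0.02], [-0.03, 0.115, -0.02], [-0.043, 0.11, -0.02], [-0.058, 0.104, -0.019], [-0.069, 0.096, -0.02]]
T [[-0.0002, 0.0001, -0.0828], [-0.0002, 0.0001, -0.0828], [-0.0002, 0.0001, -0.0828], [-0.0002, 0.0001, -0.0828], [-0.0002, 0.0001, -0.0828], [-0.0002, 0.0001, -0.0828], [-0.0002, 0.0001, -0.0828], [-0.0002, 0.0001, -0.0828]]
S [[-0.081, 0.087, -0.02], [-0.091, 0.076, -0.019], [-0.1, 0.064, -0.02], [-0.107, 0.051, -0.02], [-0.112, 0.038, -0.019], [-0.116, 0.023, -0.02], [-0.118, 0.009, -0.02], [-0.119, -0.006, -0.02]]
T [[-0.0002, 0.0001, -0.0828], [-0.0002, 0.0001, -0.0828], [-0.0002, 0.0001, -0.0828], [-0.0002, 0.0001, -0.0828], [-0.0002, 0.0001, -0.0828], [-0.0002, 0.0001, -0.0828], [-0.0002, 0.0001, -0.0828], [-0.0002, 0.0001, -0.0828]]
max 0.119 end [ 0.496 -0.141  0.2  ] [-179.9    0.   -82.6]
```

Call:
apply_moves --slide '[[0.112, 0.039, -0.02], [0.106, 0.052, -0.02], [0.099, 0.066, -0.021], [0.09, 0.077, -0.02], [0.08, 0.087, -0.02], [0.068, 0.097, -0.02], [0.056, 0.105, -0.02], [0.042, 0.11, -0.02]]' --turn '[[0, 0, -0.083], [0, 0, -0.083], [0, 0, -0.083], [0, 0, -0.083], [0, 0, -0.083], [0, 0, -0.083], [0, 0, -0.083], [0, 0, -0.083]]' --jaw '[0.4, 0.4, 0.4, 0.4, 0.4, 0.4, 0.4, 0.4]'

```text
time_s: 7.6
tcp_pos: [0.4858, -0.3286, 0.1624]
eef_rot: [180.0, -0.0, 163.9]
contact_force: [0.2, -0.2, 0.1]
gripper_width: 0.0527
```

Call:
apply_moves --slide '[[0.029, 0.115, -0.02], [0.014, 0.118, -0.019], [-0.001, 0.119, -0.02], [-0.016, 0.117, -0.02], [-0.03, 0.115, -0.02], [-0.043, 0.11, -0.02], [-0.058, 0.104, -0.019], [-0.069, 0.096, -0.02]]' --turn '[[0, 0, -0.083], [0, 0, -0.083], [0, 0, -0.083], [0, 0, -0.083], [0, 0, -0.083], [0, 0, -0.083], [0, 0, -0.083], [0, 0, -0.083]]' --jaw '[0.4, 0.4, 0.4, 0.4, 0.4, 0.4, 0.4, 0.4]'

```text
time_s: 8.4
tcp_pos: [0.4899, -0.2338, 0.1782]
eef_rot: [180.0, 0.0, -139.0]
contact_force: [-0.3, -1.0, 0.5]
gripper_width: 0.0525
```

Call:
apply_moves --slide '[[-0.081, 0.087, -0.02], [-0.091, 0.076, -0.019], [-0.1, 0.064, -0.02], [-0.107, 0.051, -0.02], [-0.112, 0.038, -0.019], [-0.116, 0.023, -0.02], [-0.118, 0.009, -0.02], [-0.119, -0.006, -0.02]]' --turn '[[0, 0, -0.083], [0, 0, -0.083], [0, 0, -0.083], [0, 0, -0.083], [0, 0, -0.083], [0, 0, -0.083], [0, 0, -0.083], [0, 0, -0.08]]' --jaw '[0.4, 0.4, 0.4, 0.4, 0.4, 0.4, 0.4, 0.4]'

```text
time_s: 9.2
tcp_pos: [0.4937, -0.1391, 0.1941]
eef_rot: [-180.0, 0.0, -82.2]
contact_force: [0.2, 0.1, 0.5]
gripper_width: 0.0523
```

Call:
apply_moves --slide '[[0, 0, 0], [0, 0, 0], [0, 0, 0]]' --turn '[[0, 0, 0], [0, 0, 0], [0, 0, 0]]' --jaw '[0.4, 0.4, 0.4]'

```text
time_s: 9.5
tcp_pos: [0.4936, -0.1399, 0.1939]
eef_rot: [180.0, 0.0, -82.7]
contact_force: [-0.3, 0.7, 0.3]
gripper_width: 0.0525
```

Run:
```python
from h import *
import pickle
st(); c=cap("wrist"); pickle.dump(dict(c),open("w3.pkl","wb")); crop(c,0,0,512,384,1.5,"w3.png")
```

```text
9.5 [ 0.4936 -0.1399  0.1939] [179.99   0.   -82.67] [-0.3  0.7  0.3] 0.0525
```

View pics/w3.png

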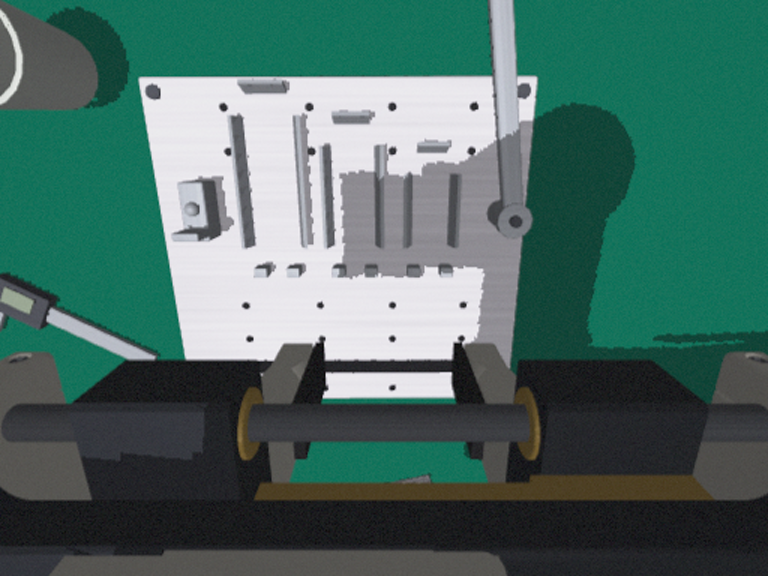

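Run:
```python
from h import *
import pickle
c=pickle.load(open("w3.pkl","rb")); crop(c,200,60,360,190,5,"w3b.png")
```

```text
(no output)
```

View pics/w3b.png

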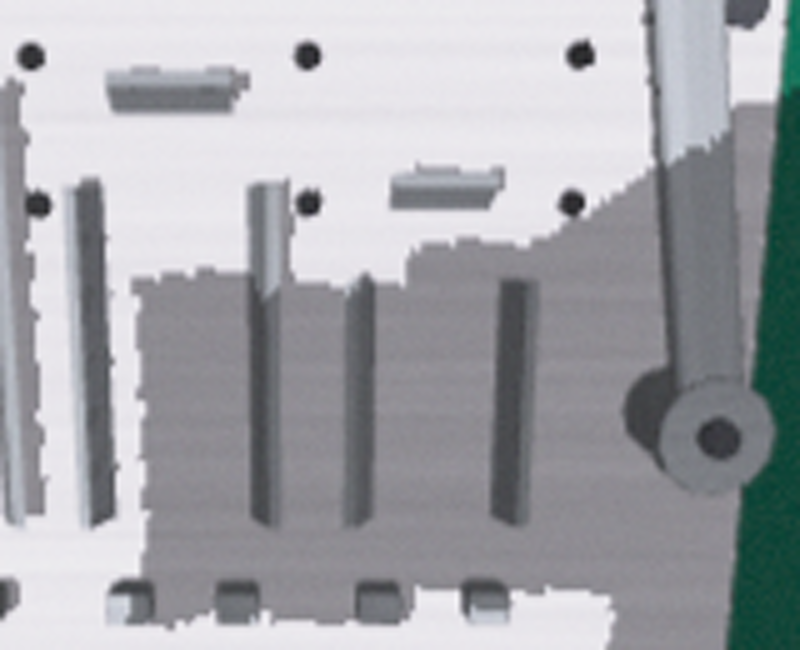

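```bash
cat >> h.py <<'E'
def fit(J,W):
    J=np.array(J);W=np.array(W);a=J.mean(0);b=W.mean(0);H=(J-a).T@(W-b)
    th=np.arctan2(H[0,1]-H[1,0],H[0,0]+H[1,1]);R=np.array([[np.cos(th),-np.sin(th)],[np.sin(th),np.cos(th)]])
    return b-R@a,R,np.degrees(th)
E
python3 - <<'E'
from h import *
import pickle
c=pickle.load(open("w3.pkl","rb"))
W=[atz(c,140/1.5,77/1.5,.012)[:2],atz(c,537/1.5,77/1.5,.012)[:2],atz(c,200+718/5,60+438/5,.0525)[:2]]
J=[(.152,-.115),(-.128,-.115),(-.108,-.02)]
o,R,th=fit(J,W); print(np.array(W).round(4),o.round(4),th,(np.array(W)-(np.array(J)@R.T+o)).round(4))
f=lambda u,v,z:(R.T@(atz(c,200+u/5,60+v/5,z)[:2]-o)*1000).round(1)
print("small guides", [f(u,v,z) for u,v,z in [(344,520,.025),(372,515,.013),(492,515,.013),(528,520,.025),(345,285,.025),(374,290,.013),(500,290,.013),(538,282,.025)]])
print("med guides", [f(u,v,z) for u,v,z in [(78,520,.025),(115,512,.013),(250,515,.013),(280,522,.025),(64,190,.025),(103,190,.013),(248,190,.013),(290,185,.025)]])
print("posts", [f(u,v,.025) for u,v in [(356,582),(405,582),(463,582),(505,582),(107,582),(153,582),(216,582),(258,582)]])
print("rear guides",f(445,178,.025),f(178,78,.025))
# calibrate with top image plate corners
E
```

```text
[[ 0.6814 -0.2501]
 [ 0.4074 -0.2853]
 [ 0.4132 -0.1897]] [ 0.5177 -0.1555] 7.404267456312913 [[-0.0019 -0.0002]
 [ 0.0018  0.0007]
 [ 0.     -0.0005]]
small guides [array([-33.6,   2.3]), array([-40.6,   3.7]), array([-68.7,   3.8]), array([-75.1,   2.3]), array([-33.3, -49. ]), array([-40.2, -47.3]), array([-68.3, -47.2]), array([-74.7, -49.6])]
med guides [array([26.4,  2.2]), array([19.5,  2.9]), array([-12.1,   3.7]), array([-19.2,   2.7]), array([ 25.9, -68.5]), array([ 19.2, -68.5]), array([-12.4, -68.5]), array([-21.6, -69.4])]
posts [array([-36.5,  16.7]), array([-47.7,  16.7]), array([-61. ,  16.8]), array([-70.6,  16.8]), array([20.5, 16.6]), array([ 9.9, 16.6]), array([-4.5, 16.7]), array([-14.1,  16.7])]
rear guides [-54.1 -70.7] [  1.3 -90.3]
```

Run:
```python
from h import *
import pickle
c=pickle.load(open("top0.pkl","rb"))
o=np.array([.5187,-.158]);th=np.radians(7.36);R=np.array([[np.cos(th),-np.sin(th)],[np.sin(th),np.cos(th)]])
f=lambda u,v,z:(R.T@(atz(c,240+u/5,165+v/5,z)[:2]-o)*1000).round(1)
print("band",[f(u,v,.012) for u,v in [(112,140),(122,495)]])
print("posts",[f(u,v,.025) for u,v in [(274,180),(274,228),(281,292),(281,334),(285,393),(285,437)]])
print("rear",f(485,178,.025),f(459,285,.025))
w=pickle.load(open("w3.pkl","rb"));P=cloud(w)
for u,v in [(275,176),(296,176),(230,178),(300,150)]: print(P[v,u])
Q=P[175:190,220:305,2]; print(np.round(Q[::2,::5]*1000))
```

```text
band [array([105.8, 111. ]), array([-97.3, 111.7])]
posts [array([77.4, 19.2]), array([49.6, 20.5]), array([12.9, 18.3]), array([-10.8,  19.5]), array([-43.9,  18.8]), array([-68.2,  20. ])]
rear [  75.3 -102. ] [ 14.2 -82.9]
[ 0.47437713 -0.14263523  0.01723592]
[ 0.45000592 -0.14580999  0.01743805]
[ 0.52648156 -0.13332739  0.0165384 ]
[ 0.45041531 -0.17634418  0.01625608]
[[ 11.  12.  12.  11.  11.  12.  11.  12.  12.  12.  12.  12.  12.  11.
   12.  12.  12.]
 [ 10.  20.  16.  12.  11.  20.  20.  10.  11.  11.  12.  22.  12.  11.
   13.  22.  20.]
 [ 13.  25.  16.  13.  12.  24.  25.  11.  11.  12.  11.  25.  11.  11.
   11.  24.  24.]
 [ 10.  23.  17.  11.  12.  24.  23.  11.  12.  12.  12.  24.  13.  12.
   13.  25.  24.]
 [ 12.  25.  11.  12.  11.  26.  24.  12.  11.  11.  11.  25.  12.  12.
   11.  26.  24.]
 [ 12.  11.  11.  12.  13.  12.  11.  12.  12.  12.  12.  12.  12.  12.
   12.  12.  11.]
 [ 10.  12.  13.  11.  11.  11.  11.  11.  11.  12.  12.  12.  12.  11.
   12.  11.  12.]
 [338.  10.  12.  12.  11.  11.  11.  12.  11.  12.  12.  13.  11.  11.
   11.  12.  12.]]
```

Run:
```python
from h import *
plan([(.545,.25,.19,-82.6,16)])
```

```text
S [[-0.238, -0.063, 0.002], [-0.237, -0.063, 0.003], [-0.238, -0.063, 0.002], [-0.238, -0.063, 0.003], [-0.237, -0.063, 0.002], [-0.238, -0.063, 0.003], [-0.237, -0.063, 0.002], [-0.238, -0.063, 0.002]]
T [[0.0, 0.0, -0.0], [0.0, 0.0, -0.0], [0.0, 0.0, -0.0], [0.0, 0.0, -0.0], [0.0, 0.0, -0.0], [0.0, 0.0, -0.0], [0.0, 0.0, -0.0], [0.0, 0.0, -0.0]]
S [[-0.238, -0.063, 0.003], [-0.237, -0.063, 0.002], [-0.238, -0.063, 0.003], [-0.238, -0.063, 0.002], [-0.237, -0.063, 0.003], [-0.238, -0.063, 0.002], [-0.238, -0.063, 0.002], [-0.237, -0.063, 0.003]]
T [[0.0, 0.0, -0.0], [0.0, 0.0, -0.0], [0.0, 0.0, -0.0], [0.0, 0.0, -0.0], [0.0, 0.0, -0.0], [0.0, 0.0, -0.0], [0.0, 0.0, -0.0], [0.0, 0.0, -0.0]]
max 0.238 end [0.545 0.25  0.19 ] [180.    0.  -82.7]
```

Call:
apply_moves --slide '[[-0.238, -0.063, 0.002], [-0.238, -0.063, 0.002], [-0.238, -0.063, 0.002], [-0.238, -0.063, 0.002], [-0.238, -0.063, 0.002], [-0.238, -0.063, 0.002], [-0.238, -0.063, 0.002], [-0.238, -0.063, 0.002]]' --turn '[[0, 0, 0], [0, 0, 0], [0, 0, 0], [0, 0, 0], [0, 0, 0], [0, 0, 0], [0, 0, 0], [0, 0, 0]]' --jaw '[0.4, 0.4, 0.4, 0.4, 0.4, 0.4, 0.4, 0.4]'

```text
time_s: 10.35
tcp_pos: [0.5191, 0.0562, 0.1924]
eef_rot: [180.0, -0.0, -82.6]
contact_force: [0.7, -0.5, 0.1]
gripper_width: 0.0529
```

Call:
apply_moves --slide '[[-0.238, -0.063, 0.002], [-0.238, -0.063, 0.002], [-0.238, -0.063, 0.002], [-0.238, -0.063, 0.002], [-0.238, -0.063, 0.002], [-0.238, -0.063, 0.002], [-0.238, -0.063, 0.002], [-0.238, -0.063, 0.002]]' --turn '[[0, 0, 0], [0, 0, 0], [0, 0, 0], [0, 0, 0], [0, 0, 0], [0, 0, 0], [0, 0, 0], [0, 0, 0]]' --jaw '[0.4, 0.4, 0.4, 0.4, 0.4, 0.4, 0.4, 0.4]'

```text
time_s: 11.15
tcp_pos: [0.5445, 0.2521, 0.1907]
eef_rot: [180.0, -0.0, -82.6]
contact_force: [1.6, 0.8, 0.3]
gripper_width: 0.0524
```

Call:
apply_moves --slide '[[0, 0, 0], [0, 0, 0], [0, 0, 0]]' --turn '[[0, 0, 0], [0, 0, 0], [0, 0, 0]]' --jaw '[0.4, 0.4, 0.4]'

```text
time_s: 11.45
tcp_pos: [0.5441, 0.2507, 0.1907]
eef_rot: [180.0, -0.0, -82.6]
contact_force: [-1.2, 0.1, 0.3]
gripper_width: 0.0528
```

Run:
```python
from h import *
import pickle
st(); c=cap("wrist"); pickle.dump(dict(c),open("w4.pkl","wb")); crop(c,100,60,400,270,2.5,"w4.png")
```

```text
11.45 [0.5441 0.2507 0.1907] [ 1.7997e+02 -2.0000e-02 -8.2560e+01] [-1.2  0.1  0.3] 0.0528
```

View pics/w4.png

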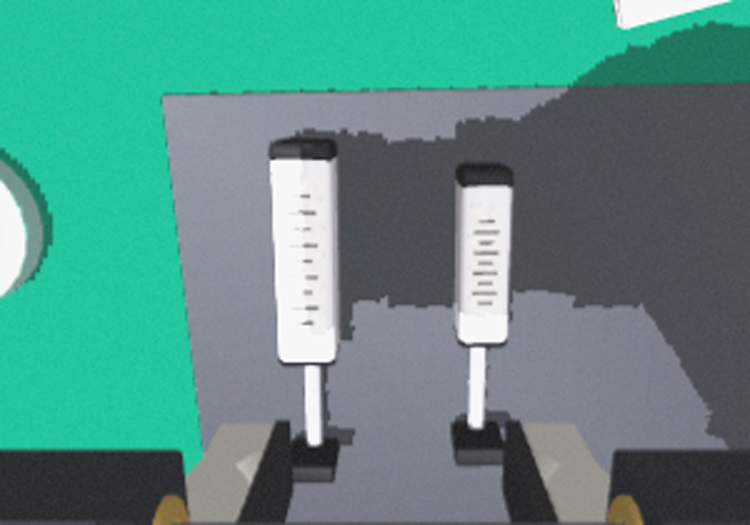

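```bash
cat >> h.py <<'E'
def tops(c,zlo,zhi,roi,minpix=200):
    P=cloud(c); m=(P[...,2]>zlo)&(P[...,2]<zhi)&(c["depth"]>0); k=np.zeros_like(m); x0,y0,x1,y1=roi; k[y0:y1,x0:x1]=1; m&=k
    n,l,s,ce=cv2.connectedComponentsWithStats(m.astype(np.uint8))
    out=[]
    for i in range(1,n):
        if s[i,4]<minpix: continue
        q=P[l==i][:,:2]; rc=cv2.minAreaRect((q*1000).astype(np.float32)); b=cv2.boxPoints(rc)
        print(i,s[i],"ctr",np.round(rc[0],1),"size",np.round(rc[1],1),"ang",round(rc[2],2),"zmed",np.median(P[l==i][:,2]).round(4),"mean",(q.mean(0)*1000).round(1)); out.append(rc)
    return out
E
python3 - <<'E'
from h import *
import pickle
c=pickle.load(open("w4.pkl","rb"))
tops(c,.0275,.034,(180,100,320,235))
P=cloud(c); print(P[130,180],P[200,275],P[100,250])
for n,pts in dict(med=[(272,160,.03),(335,160,.03),(336,360,.03),(279,360,.03)],sm=[(457,187,.03),(512,187,.03),(506,342,.03),(460,342,.03)]).items():
    print(n,[atz(c,100+u/2.5,60+v/2.5,z).round(4)[:2] for u,v,z in pts])
E
```

```text
1 [ 207  116   27   90 2024] ctr [587.4 236.4] size [26.3 98.9] ang 6.91 zmed 0.0326 mean [587.1 233.4]
2 [ 283  126   22   73 1375] ctr [508.5 227.3] size [22.2 80.4] ang 7.85 zmed 0.0325 mean [509.2 225.5]
[0.64073904 0.21090891 0.00133538] [0.51929558 0.28109791 0.00340907] [0.56432886 0.16766432 0.00211014]
med [array([0.6036, 0.197 ]), array([0.5773, 0.1936]), array([0.5677, 0.2827]), array([0.5937, 0.2861])]
sm [array([0.5247, 0.198 ]), array([0.5015, 0.195 ]), array([0.4918, 0.2641]), array([0.5126, 0.2668])]
```

Run:
```python
from h import *
plan([(.5058,.2471,.0325,-82.15,8)])
```

```text
S [[-0.002, 0.048, 0.198], [-0.002, 0.048, 0.198], [-0.002, 0.048, 0.198], [-0.002, 0.048, 0.198], [-0.002, 0.048, 0.198], [-0.002, 0.048, 0.198], [-0.003, 0.048, 0.197], [-0.002, 0.049, 0.198]]
T [[0.0, -0.0, -0.0006], [0.0, -0.0, -0.0006], [0.0, -0.0, -0.0006], [0.0, -0.0, -0.0006], [0.0, -0.0, -0.0006], [0.0, -0.0, -0.0006], [0.0, -0.0, -0.0006], [0.0, -0.0, -0.0006]]
max 0.198 end [0.5058 0.2471 0.0325] [180.   -0.  -82.2]
```

Call:
apply_moves --slide '[[-0.005, 0.13, 0.1], [-0.005, 0.13, 0.15], [-0.008, 0.125, 0.2], [0, 0, 0.3], [0, 0, 0.3], [0, 0, 0.25], [0, 0, 0.17], [0, 0, 0]]' --turn '[[0, 0, -0.0025], [0, 0, -0.0025], [0, 0, 0], [0, 0, 0], [0, 0, 0], [0, 0, 0], [0, 0, 0], [0, 0, 0]]' --jaw '[0.5, 0.5, 0.5, 0.5, 0.5, 0.5, 0.5, 0.5]' --newtons 30

```text
time_s: 12.3
tcp_pos: [0.5046, 0.2459, 0.0418]
eef_rot: [179.8, -0.1, -82.2]
contact_force: [-0.5, 0.1, 0.0]
gripper_width: 0.0441
```

Call:
apply_moves --slide '[[0, 0, 0.08], [0, 0, 0.035], [0, 0, 0], [0, 0, 0]]' --turn '[[0, 0, 0], [0, 0, 0], [0, 0, 0], [0, 0, 0]]' --jaw '[0.5, 0.5, 0.5, 0.5]'

```text
time_s: 12.7
tcp_pos: [0.5061, 0.2479, 0.033]
eef_rot: [-180.0, 0.0, -82.1]
contact_force: [-0.7, 0.9, 0.1]
gripper_width: 0.0436
```

Run:
```python
from h import *
st(); c=cap("wrist"); crop(c,0,0,512,384,1.5,"w5.png")
```

```text
12.7 [0.5061 0.2479 0.033 ] [-1.7995e+02  3.0000e-02 -8.2100e+01] [-0.7  0.9  0.1] 0.0436
```

View pics/w5.png

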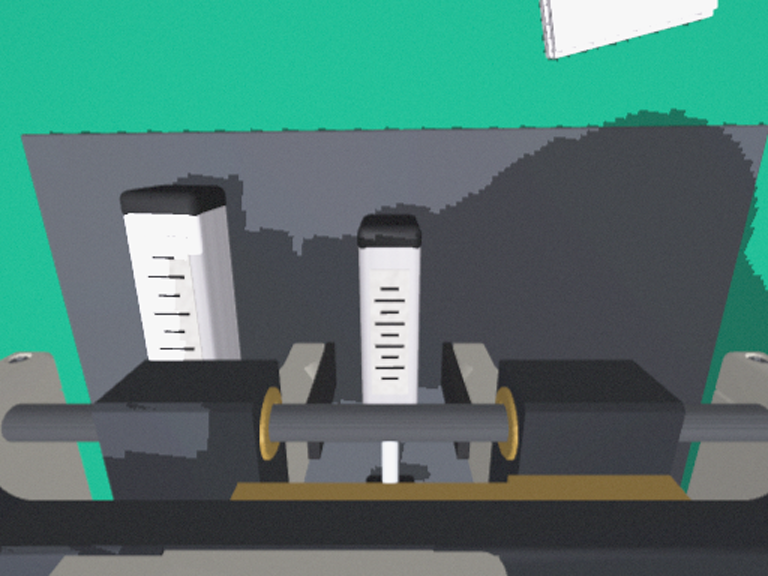

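Call:
apply_moves --slide '[[0, 0, 0], [0, 0, 0], [0, 0, 0], [0, 0, 0], [0, 0, 0], [0, 0, -0.05], [0, 0, -0.1], [0, 0, -0.2]]' --turn '[[0, 0, 0], [0, 0, 0], [0, 0, 0], [0, 0, 0], [0, 0, 0], [0, 0, 0], [0, 0, 0], [0, 0, 0]]' --jaw '[0.95, 0.95, 0.95, 0.95, 0.95, 0.95, 0.95, 0.95]' --newtons 30

```text
time_s: 13.55
tcp_pos: [0.5051, 0.247, 0.067]
eef_rot: [179.9, -0.1, -82.1]
contact_force: [-0.3, -0.4, -1.9]
gripper_width: 0.0217
```

Run:
```python
from h import *
import pickle
st(); c=cap("wrist"); crop(c,0,0,512,384,1.5,"w6.png")
s=r.get_state()
tops(c,.0275+.033,.034+.042,(200,100,330,260))
```

```text
13.55 [0.5051 0.247  0.067 ] [ 1.7987e+02 -9.0000e-02 -8.2120e+01] [-0.3 -0.4 -1.9] 0.0217
1 [ 211  148   96  112 5206] ctr [513.3 221.8] size [50.5 67.8] ang 26.5 zmed 0.0674 mean [508.8 218.9]
```

View pics/w6.png

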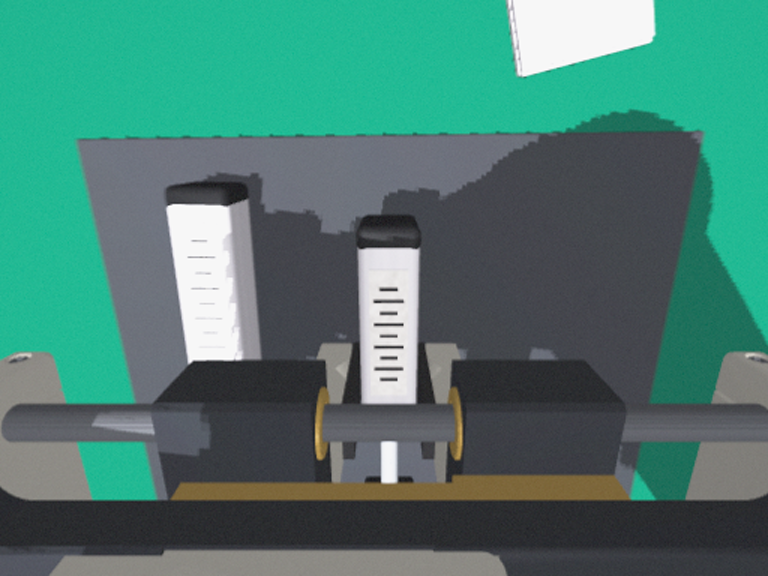

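Run:
```python
from h import *
plan([(.5051,.23,.12,-82.1,2),(.4641,-.1648,.12,-82.6,16),(.4641,-.1648,.076,-82.6,4)])
```

```text
S [[0.09, 0.021, -0.244], [0.089, 0.022, -0.245], [0.241, 0.059, 0.0], [0.241, 0.06, 0.0], [0.241, 0.059, 0.0], [0.241, 0.058, 0.0], [0.241, 0.059, 0.0], [0.241, 0.059, 0.0]]
T [[-0.0009, 0.0004, 0.0002], [-0.0009, 0.0004, 0.0002], [-0.0, -0.0, 0.0004], [-0.0, -0.0, 0.0004], [-0.0, -0.0, 0.0004], [-0.0, -0.0, 0.0004], [-0.0, -0.0, 0.0004], [-0.0, -0.0, 0.0004]]
S [[0.241, 0.058, 0.0], [0.241, 0.059, 0.0], [0.241, 0.058, 0.0], [0.242, 0.058, 0.0], [0.241, 0.058, 0.0], [0.241, 0.057, 0.0], [0.241, 0.058, 0.001], [0.242, 0.057, -0.0]]
T [[-0.0, -0.0, 0.0004], [-0.0, -0.0, 0.0004], [-0.0, -0.0, 0.0004], [-0.0, -0.0, 0.0004], [-0.0, -0.0, 0.0004], [-0.0, -0.0, 0.0004], [-0.0, -0.0, 0.0004], [-0.0, -0.0, 0.0004]]
S [[0.241, 0.058, -0.0], [0.242, 0.057, -0.0], [0, 0, 0.11], [0, 0, 0.11], [0, 0, 0.11], [0, 0, 0.11]]
T [[-0.0, -0.0, 0.0004], [-0.0, -0.0, 0.0004], [-0.0, -0.0, -0.0001], [-0.0, -0.0, -0.0001], [-0.0, -0.0, -0.0001], [-0.0, -0.0, -0.0001]]
max 0.245 end [ 0.4641 -0.1648  0.076 ] [-180.    -0.   -82.6]
```

Call:
apply_moves --slide '[[0.05, 0.01, -0.24], [0.13, 0.032, -0.25], [0.24, 0.059, 0], [0.24, 0.059, 0], [0.24, 0.059, 0], [0.24, 0.059, 0], [0.24, 0.059, 0], [0.24, 0.059, 0]]' --turn '[[0, 0, 0], [0, 0, 0.002], [0, 0, 0.002], [0, 0, 0.002], [0, 0, 0], [0, 0, 0], [0, 0, 0], [0, 0, 0]]' --jaw '[0.95, 0.95, 0.95, 0.95, 0.95, 0.95, 0.95, 0.95]'

```text
time_s: 14.4
tcp_pos: [0.4877, 0.081, 0.1172]
eef_rot: [-179.9, 0.0, -82.6]
contact_force: [0.5, 0.2, -0.6]
gripper_width: 0.0216
```

Call:
apply_moves --slide '[[0.24, 0.059, 0], [0.24, 0.058, 0], [0.24, 0.058, 0], [0.24, 0.058, 0], [0.24, 0.058, 0], [0.24, 0.058, 0], [0.24, 0.058, 0], [0.24, 0.058, 0]]' --turn '[[0, 0, 0], [0, 0, 0], [0, 0, 0], [0, 0, 0], [0, 0, 0], [0, 0, 0], [0, 0, 0], [0, 0, 0]]' --jaw '[0.95, 0.95, 0.95, 0.95, 0.95, 0.95, 0.95, 0.95]'

```text
time_s: 15.2
tcp_pos: [0.4662, -0.1155, 0.1172]
eef_rot: [-179.9, -0.0, -82.6]
contact_force: [0.7, -0.2, -1.2]
gripper_width: 0.0218
```

Call:
apply_moves --slide '[[0.2, 0.05, 0], [0.12, 0.03, 0], [0.05, 0.012, 0.05], [0, 0, 0.1], [0, 0, 0.1], [0, 0, 0.1], [0, 0, 0.08], [0, 0, 0]]' --turn '[[0, 0, 0], [0, 0, 0], [0, 0, 0], [0, 0, 0], [0, 0, 0], [0, 0, 0], [0, 0, 0], [0, 0, 0]]' --jaw '[0.95, 0.95, 0.95, 0.95, 0.95, 0.95, 0.95, 0.95]'

```text
time_s: 16.0
tcp_pos: [0.461, -0.152, 0.0718]
eef_rot: [179.8, 0.0, -82.6]
contact_force: [-0.8, -0.4, -1.1]
gripper_width: 0.0214
```

Run:
```python
from h import *
import pickle
st(); c=cap("wrist"); pickle.dump(dict(c),open("w7.pkl","wb")); crop(c,150,70,410,265,3,"w7.png");st()
plan([(.4641,-.1648,.07,-82.6,4)])
```

```text
16.0 [ 0.461  -0.152   0.0718] [ 1.7984e+02  2.0000e-02 -8.2590e+01] [-0.8 -0.4 -1.1] 0.0214
16.05 [ 0.4615 -0.1521  0.0726] [179.9    0.   -82.59] [ 0.4 -0.4  0.1] 0.0218
S [[0.032, -0.002, 0.006], [0.033, -0.003, 0.007], [0.032, -0.002, 0.006], [0.032, -0.002, 0.007]]
T [[0.0003, 0.0, 0.0], [0.0003, 0.0, 0.0], [0.0003, 0.0, 0.0], [0.0003, 0.0, 0.0]]
max 0.033 end [ 0.4641 -0.1648  0.07  ] [180.    0.  -82.6]
```

View pics/w7.png

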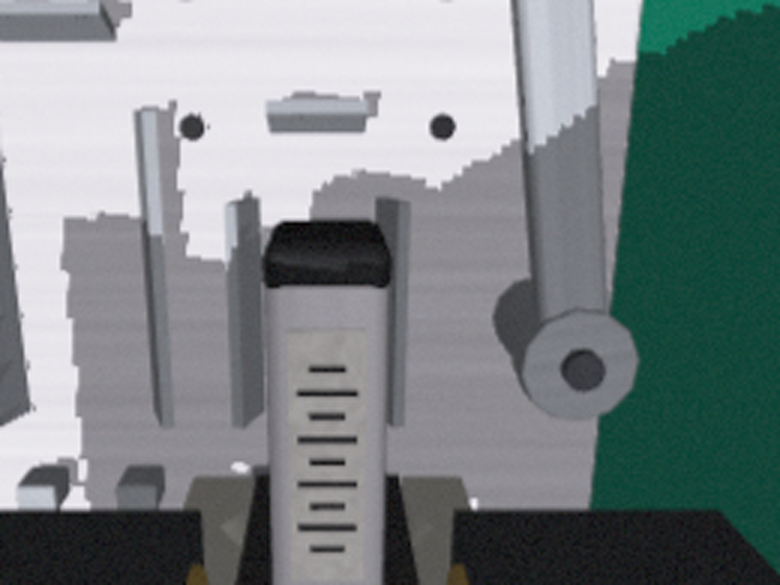

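Run:
```python
from h import *
import pickle
c=pickle.load(open("w7.pkl","rb"))
f=lambda u,v,z:atz(c,150+u/3,70+v/3,z)[:2]
th=np.radians(7.4);R=np.array([[np.cos(th),-np.sin(th)],[np.sin(th),np.cos(th)]]);o=np.array([.5178,-.155])
j=lambda p:(R.T@(p-o)*1000).round(1)
for n,a in dict(gtop_rear=(319,203,.025),gtopL=(228,203,.025),gtopR=(410,203,.025),gL0=(233,425,.025),gR0=(403,425,.025),rearguide=(316,100,.025),rg2=(318,131,.013),casetop=(327.5,287,.0716),caseL=(266,287,.0716),caseR=(390,287,.0716),caseLf=(275,500,.0716),caseRf=(385,500,.0716),casebot=(327,222,.06),hinge=(583,370,.0525),edge=(625,300,.012),tcp=None).items():
    print(n, j(f(*a)) if a else j(r.get_state()["tcp_pos"][:2]))
```

```text
gtop_rear [-54.7 -50.6]
gtopL [-34.5 -50.7]
gtopR [-75.  -50.6]
gL0 [-33.8   2.5]
gR0 [-74.9   2.5]
rearguide [-54.2 -72.5]
rg2 [-54.5 -65.6]
casetop [-56.4 -42.1]
caseL [-45.7 -42.1]
caseR [-67.2 -42.1]
caseLf [-46.5  -1.2]
caseRf [-67.2  -1.1]
casebot [-56.4 -51.6]
hinge [-108.3  -20.5]
edge [-130.1  -25.3]
tcp [-55.4  10.1]
```

Call:
apply_moves --slide '[[0.06, -0.008, 0], [0.063, -0.008, 0], [0, 0, 0.05], [0, 0, 0.08], [0, 0, 0.07], [0, 0, 0.05], [0, 0, 0], [0, 0, 0]]' --turn '[[0, 0, 0], [0, 0, 0], [0, 0, 0], [0, 0, 0], [0, 0, 0], [0, 0, 0], [0, 0, 0], [0, 0, 0]]' --jaw '[0.95, 0.95, 0.95, 0.95, 0.95, 0.95, 0.95, 0.95]'

```text
time_s: 16.85
tcp_pos: [0.465, -0.1643, 0.0482]
eef_rot: [180.0, -0.0, -82.6]
contact_force: [0.1, 0.9, -1.1]
gripper_width: 0.0218
```

Run:
```python
from h import *
import pickle
st(); c=cap("wrist"); pickle.dump(dict(c),open("w8.pkl","wb")); crop(c,150,70,410,265,3,"w8.png");st()
th=np.radians(7.4);R=np.array([[np.cos(th),-np.sin(th)],[np.sin(th),np.cos(th)]]);o=np.array([.5178,-.155])
print((R.T@(r.get_state()["tcp_pos"][:2]-o)*1000).round(1))
```

```text
16.85 [ 0.465  -0.1643  0.0482] [179.97  -0.   -82.61] [ 0.1  0.9 -1.1] 0.0218
16.9 [ 0.4652 -0.1643  0.0484] [-1.800e+02 -1.000e-02 -8.261e+01] [-0.  -0.3  0.3] 0.0221
[-53.4  -2.5]
```

View pics/w8.png

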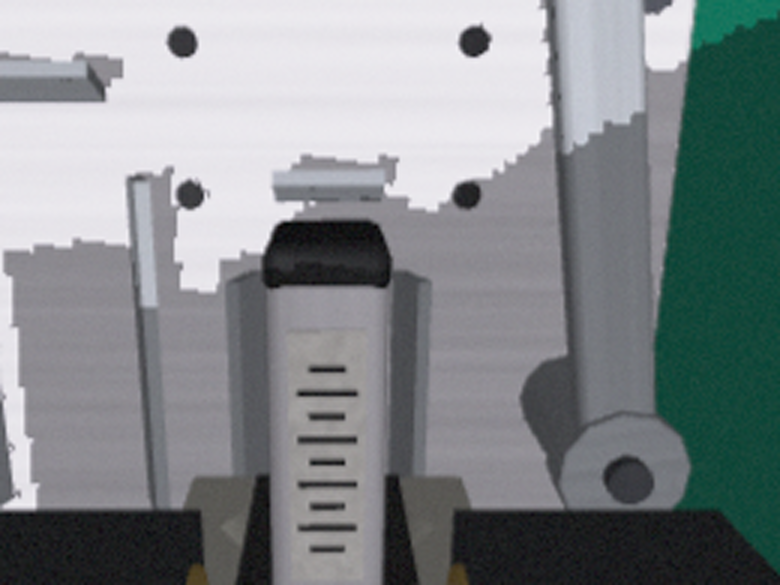

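Call:
apply_moves --slide '[[0, 0, 0.02], [0, 0, 0.02], [0, 0, 0.015], [0, 0, 0]]' --turn '[[0, 0, 0], [0, 0, 0], [0, 0, 0], [0, 0, 0]]' --jaw '[0.95, 0.95, 0.95, 0.95]'

```text
time_s: 17.3
tcp_pos: [0.4649, -0.1644, 0.0427]
eef_rot: [180.0, 0.0, -82.6]
contact_force: [-0.5, -0.5, -0.8]
gripper_width: 0.0217
```

Near the floor with no notable contact. Lower 1 mm more, release to about 32 mm, and look.

Call:
apply_moves --slide '[[0, 0, 0.01], [0, 0, 0], [0, 0, 0], [0, 0, 0], [0, 0, 0]]' --turn '[[0, 0, 0], [0, 0, 0], [0, 0, 0], [0, 0, 0], [0, 0, 0]]' --jaw '[0.95, 0.95, 0.63, 0.63, 0.63]'

```text
time_s: 17.8
tcp_pos: [0.4652, -0.1644, 0.042]
eef_rot: [-180.0, -0.0, -82.6]
contact_force: [0.2, 0.1, -0.3]
gripper_width: 0.0318
```

Call:
apply_moves --slide '[[0, 0, 0], [0, 0, -0.2], [0, 0, -0.3], [-0.1, 0, -0.3], [-0.1, 0, -0.3], [-0.05, 0, -0.1], [0, 0, 0], [0, 0, 0]]' --turn '[[0, 0, 0], [0, 0, 0], [0, 0, 0], [0, 0, 0], [0, 0, 0], [0, 0, 0], [0, 0, 0], [0, 0, 0]]' --jaw '[0.63, 0.63, 0.63, 0.63, 0.63, 0.63, 0.63, 0.63]'

```text
time_s: 18.6
tcp_pos: [0.4614, -0.1395, 0.1612]
eef_rot: [180.0, 0.0, -82.6]
contact_force: [-0.2, 0.6, -0.0]
gripper_width: 0.0325
```

Run:
```python
from h import *
import pickle
st(); c=cap("wrist"); pickle.dump(dict(c),open("w9.pkl","wb")); crop(c,100,40,400,265,2.6,"w9.png");st()
tops(c,.037,.048,(200,60,340,232))
t=cap("top"); pickle.dump(dict(t),open("top2.pkl","wb")); crop(t,90,150,400,290,2.5,"t2.png")
```

```text
18.6 [ 0.4614 -0.1395  0.1612] [ 1.7997e+02  2.0000e-02 -8.2620e+01] [-0.2  0.6 -0. ] 0.0325
18.65 [ 0.4611 -0.1397  0.1607] [ 1.799e+02  2.000e-02 -8.263e+01] [-0.3 -0.9 -0.4] 0.0324
7 [ 246   99   25   87 2017] ctr [ 467.7 -184.6] size [22.  80.4] ang 7.11 zmed 0.0415 mean [ 467.8 -186.9]
```

View pics/w9.png

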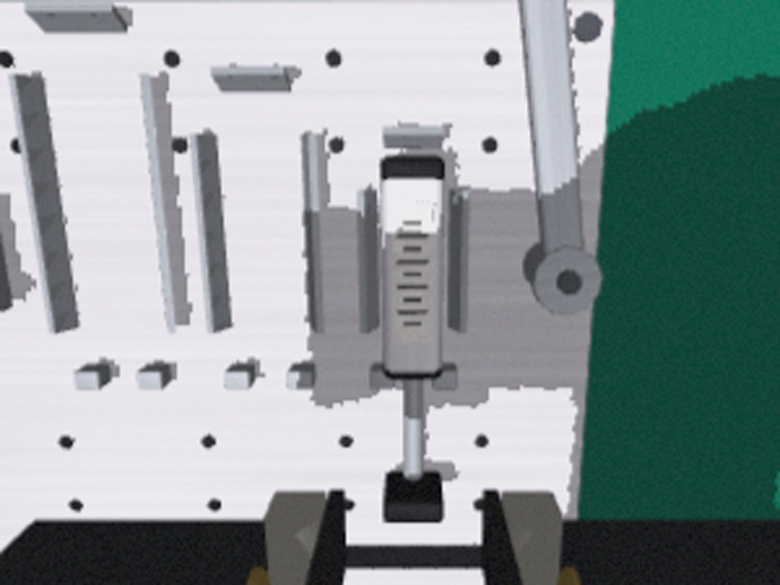

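View pics/t2.png

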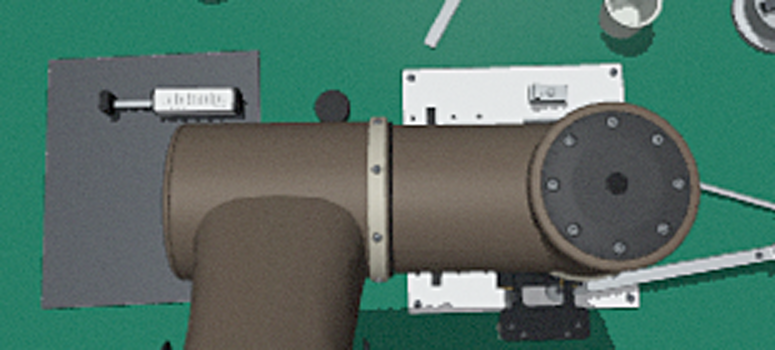

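Run:
```python
from h import *
plan([(.59,.26,.17,-82.8,16)])
```

```text
S [[-0.237, -0.112, -0.006], [-0.238, -0.112, -0.006], [-0.238, -0.112, -0.006], [-0.237, -0.111, -0.006], [-0.238, -0.112, -0.006], [-0.237, -0.112, -0.006], [-0.238, -0.112, -0.006], [-0.237, -0.111, -0.006]]
T [[0.0001, 0.0, 0.0001], [0.0001, 0.0, 0.0001], [0.0001, 0.0, 0.0001], [0.0001, 0.0, 0.0001], [0.0001, 0.0, 0.0001], [0.0001, 0.0, 0.0001], [0.0001, 0.0, 0.0001], [0.0001, 0.0, 0.0001]]
S [[-0.238, -0.112, -0.006], [-0.238, -0.112, -0.006], [-0.237, -0.111, -0.006], [-0.238, -0.112, -0.006], [-0.238, -0.111, -0.006], [-0.237, -0.112, -0.006], [-0.238, -0.111, -0.006], [-0.238, -0.112, -0.006]]
T [[0.0001, 0.0, 0.0001], [0.0001, 0.0, 0.0001], [0.0001, 0.0, 0.0001], [0.0001, 0.0, 0.0001], [0.0001, 0.0, 0.0001], [0.0001, 0.0, 0.0001], [0.0001, 0.0, 0.0001], [0.0001, 0.0, 0.0001]]
max 0.238 end [0.59 0.26 0.17] [-180.     0.   -82.8]
```

Call:
apply_moves --slide '[[-0.238, -0.112, -0.006], [-0.238, -0.112, -0.006], [-0.238, -0.112, -0.006], [-0.238, -0.112, -0.006], [-0.238, -0.112, -0.006], [-0.238, -0.112, -0.006], [-0.238, -0.112, -0.006], [-0.238, -0.112, -0.006]]' --turn '[[0, 0, 0], [0, 0, 0], [0, 0, 0], [0, 0, 0], [0, 0, 0], [0, 0, 0], [0, 0, 0], [0, 0, 0]]' --jaw '[0.45, 0.45, 0.45, 0.45, 0.45, 0.45, 0.45, 0.45]'

```text
time_s: 19.5
tcp_pos: [0.5261, 0.0613, 0.1652]
eef_rot: [179.9, -0.0, -82.6]
contact_force: [0.3, 0.2, 0.5]
gripper_width: 0.0476
```

Call:
apply_moves --slide '[[-0.238, -0.112, -0.006], [-0.238, -0.112, -0.006], [-0.238, -0.112, -0.006], [-0.238, -0.112, -0.006], [-0.238, -0.112, -0.006], [-0.238, -0.112, -0.006], [-0.238, -0.112, -0.006], [-0.238, -0.112, -0.006]]' --turn '[[0, 0, 0], [0, 0, 0], [0, 0, 0], [0, 0, 0], [0, 0, 0], [0, 0, 0], [0, 0, 0], [0, 0, 0]]' --jaw '[0.45, 0.45, 0.45, 0.45, 0.45, 0.45, 0.45, 0.45]'

```text
time_s: 20.3
tcp_pos: [0.5907, 0.2614, 0.1694]
eef_rot: [179.9, -0.1, -82.7]
contact_force: [0.1, 0.1, 0.0]
gripper_width: 0.0483
```

Call:
apply_moves --slide '[[0, 0, 0], [0, 0, 0], [0, 0, 0]]' --turn '[[0, 0, 0], [0, 0, 0], [0, 0, 0]]' --jaw '[0.45, 0.45, 0.45]'

```text
time_s: 20.6
tcp_pos: [0.5902, 0.2601, 0.1703]
eef_rot: [179.9, -0.1, -82.7]
contact_force: [0.4, 0.1, -1.1]
gripper_width: 0.0482
```

Run:
```python
from h import *
import pickle
st(); c=cap("wrist"); pickle.dump(dict(c),open("w10.pkl","wb")); crop(c,100,40,400,265,2.6,"w10.png");st()
tops(c,.0275,.036,(180,60,340,232))
```

```text
20.6 [0.5902 0.2601 0.1703] [ 1.7989e+02 -6.0000e-02 -8.2650e+01] [ 0.4  0.1 -1.1] 0.0482
20.65 [0.5903 0.26   0.1708] [ 1.7993e+02 -4.0000e-02 -8.2670e+01] [0.3 0.8 0.7] 0.0481
1 [ 251  114   28   96 2410] ctr [587.3 236.7] size [26.5 98.9] ang 6.86 zmed 0.0327 mean [587.6 233.5]
```

View pics/w10.png

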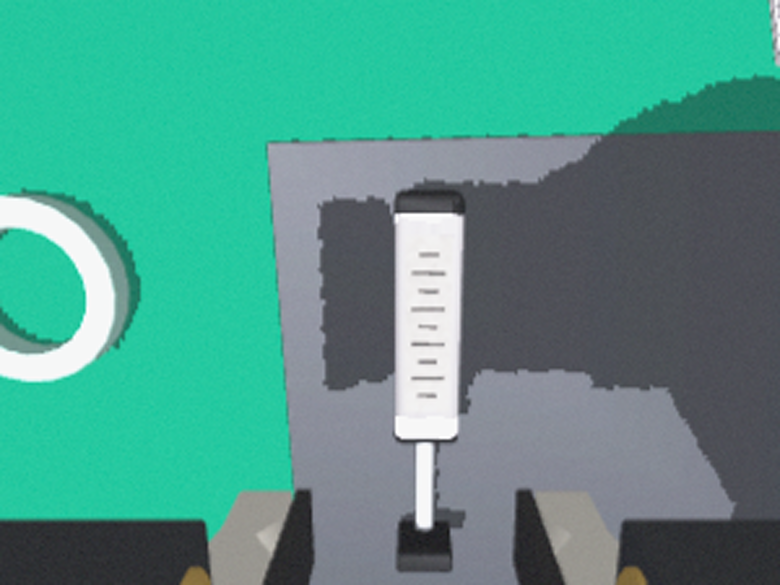

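Run:
```python
from h import *
plan([(.5861,.2466,.0325,-83.1,1)])
```

```text
S [[0.127, 0.058, 1.383]]
T [[0.0008, -0.0005, 0.005]]
max 1.383 end [0.5861 0.2466 0.0325] [-180.     0.   -83.1]
```

Call:
apply_moves --slide '[[0.063, 0.029, 0.15], [0.064, 0.029, 0.25], [0, 0, 0.3], [0, 0, 0.3], [0, 0, 0.2], [0, 0, 0.12], [0, 0, 0.06], [0, 0, 0]]' --turn '[[0, 0, 0.002], [0, 0, 0.003], [0, 0, 0], [0, 0, 0], [0, 0, 0], [0, 0, 0], [0, 0, 0], [0, 0, 0]]' --jaw '[0.45, 0.45, 0.45, 0.45, 0.45, 0.45, 0.45, 0.45]'

```text
time_s: 21.45
tcp_pos: [0.5865, 0.2474, 0.0333]
eef_rot: [180.0, -0.0, -83.1]
contact_force: [-0.7, -0.3, -0.9]
gripper_width: 0.0482
```

Run:
```python
from h import *
st(); c=cap("wrist"); crop(c,0,0,512,384,1.5,"w11.png")
```

```text
21.45 [0.5865 0.2474 0.0333] [ 1.7998e+02 -2.0000e-02 -8.3070e+01] [-0.7 -0.3 -0.9] 0.0482
```

View pics/w11.png

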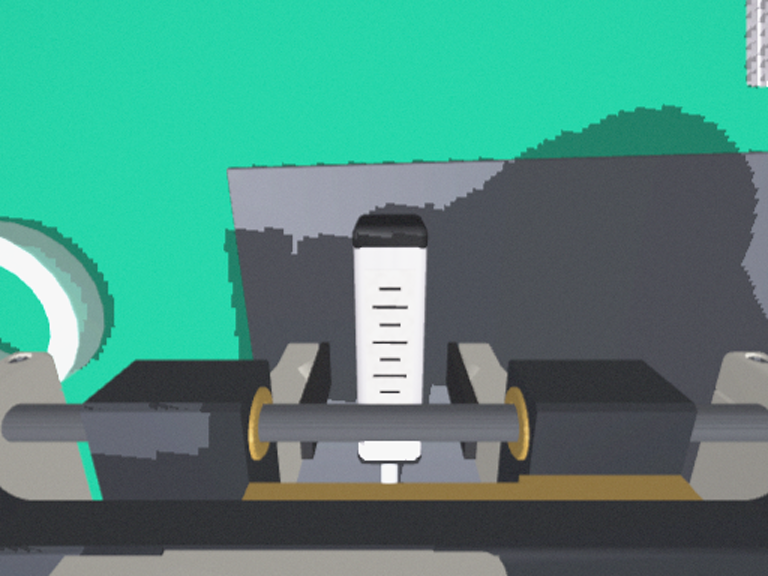

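Call:
apply_moves --slide '[[0, 0, 0], [0, 0, 0], [0, 0, 0], [0, 0, 0], [0, 0, 0], [0, 0, 0], [0, 0, -0.05], [0, 0, -0.2]]' --turn '[[0, 0, 0], [0, 0, 0], [0, 0, 0], [0, 0, 0], [0, 0, 0], [0, 0, 0], [0, 0, 0], [0, 0, 0]]' --jaw '[0.95, 0.95, 0.95, 0.95, 0.95, 0.95, 0.95, 0.95]' --newtons 30

```text
time_s: 22.3
tcp_pos: [0.5849, 0.2466, 0.0564]
eef_rot: [179.7, -0.1, -83.1]
contact_force: [-0.9, -0.2, -1.0]
gripper_width: 0.026
```

Run:
```python
from h import *
st()
plan([(.5861,.22,.11,-82.8,2),(.5242,-.1772,.115,-82.6,18)])
```

```text
22.3 [0.5849 0.2466 0.0564] [ 1.7975e+02 -1.2000e-01 -8.3090e+01] [-0.9 -0.2 -1. ] 0.026
S [[0.134, 0.011, -0.268], [0.133, 0.012, -0.268], [0.215, 0.062, -0.003], [0.214, 0.062, -0.003], [0.215, 0.061, -0.002], [0.214, 0.062, -0.003], [0.215, 0.062, -0.003], [0.214, 0.062, -0.003]]
T [[0.0015, -0.0007, -0.0017], [0.0015, -0.0007, -0.0017], [-0.0, 0.0, -0.0001], [-0.0, 0.0, -0.0001], [-0.0, 0.0, -0.0001], [-0.0, 0.0, -0.0001], [-0.0, 0.0, -0.0001], [-0.0, 0.0, -0.0001]]
S [[0.215, 0.062, -0.002], [0.215, 0.062, -0.003], [0.214, 0.062, -0.003], [0.215, 0.062, -0.003], [0.214, 0.062, -0.003], [0.215, 0.062, -0.002], [0.214, 0.062, -0.003], [0.215, 0.062, -0.003]]
T [[-0.0, 0.0, -0.0001], [-0.0, 0.0, -0.0001], [-0.0, 0.0, -0.0001], [-0.0, 0.0, -0.0001], [-0.0, 0.0, -0.0001], [-0.0, 0.0, -0.0001], [-0.0, 0.0, -0.0001], [-0.0, 0.0, -0.0001]]
S [[0.214, 0.063, -0.003], [0.215, 0.062, -0.002], [0.214, 0.062, -0.003], [0.214, 0.062, -0.003]]
T [[-0.0, 0.0, -0.0001], [-0.0, 0.0, -0.0001], [-0.0, 0.0, -0.0001], [-0.0, 0.0, -0.0001]]
max 0.268 end [ 0.5242 -0.1772  0.115 ] [-180.     0.   -82.6]
```

Call:
apply_moves --slide '[[0.1, 0.012, -0.27], [0.167, 0.012, -0.25], [0.215, 0.062, 0], [0.215, 0.062, 0], [0.215, 0.062, 0], [0.215, 0.062, 0], [0.215, 0.062, 0], [0.215, 0.062, 0]]' --turn '[[0, 0, -0.003], [0, 0, -0.0025], [0, 0, 0], [0, 0, 0], [0, 0, 0], [0, 0, 0], [0, 0, 0], [0, 0, 0]]' --jaw '[0.95, 0.95, 0.95, 0.95, 0.95, 0.95, 0.95, 0.95]'

```text
time_s: 23.1
tcp_pos: [0.5663, 0.086, 0.1097]
eef_rot: [179.9, -0.0, -82.6]
contact_force: [-0.4, -0.1, -2.0]
gripper_width: 0.0258
```

Call:
apply_moves --slide '[[0.215, 0.062, 0], [0.215, 0.062, 0], [0.215, 0.062, 0], [0.215, 0.062, 0], [0.215, 0.062, 0], [0.215, 0.062, 0], [0.215, 0.062, 0], [0.215, 0.062, 0]]' --turn '[[0, 0, 0], [0, 0, 0], [0, 0, 0], [0, 0, 0], [0, 0, 0], [0, 0, 0], [0, 0, 0], [0, 0, 0]]' --jaw '[0.95, 0.95, 0.95, 0.95, 0.95, 0.95, 0.95, 0.95]'

```text
time_s: 23.9
tcp_pos: [0.539, -0.0907, 0.1097]
eef_rot: [179.9, -0.0, -82.6]
contact_force: [0.8, -0.3, -1.2]
gripper_width: 0.0261
```

Call:
apply_moves --slide '[[0.215, 0.062, 0], [0.215, 0.062, 0], [0.215, 0.062, 0], [0.15, 0.045, 0], [0, 0, 0.12], [0, 0, 0.18], [0, 0, 0.1], [0, 0, 0]]' --turn '[[0, 0, 0], [0, 0, 0], [0, 0, 0], [0, 0, 0], [0, 0, 0], [0, 0, 0], [0, 0, 0], [0, 0, 0]]' --jaw '[0.95, 0.95, 0.95, 0.95, 0.95, 0.95, 0.95, 0.95]'

```text
time_s: 24.7
tcp_pos: [0.5261, -0.1703, 0.0684]
eef_rot: [179.8, 0.0, -82.6]
contact_force: [-0.7, -0.4, -1.1]
gripper_width: 0.0256
```

```bash
cat >> h.py <<'E'
_th=np.radians(7.4);JR=np.array([[np.cos(_th),-np.sin(_th)],[np.sin(_th),np.cos(_th)]]);JO=np.array([.5178,-.155])
def w2j(p): return (JR.T@(np.array(p)[:2]-JO)*1000).round(1)
def j2w(x,y): return (JR@np.array([x,y])/1000+JO).round(4)
E
python3 - <<'E'
from h import *
import pickle
st(); c=cap("wrist"); pickle.dump(dict(c),open("w12.pkl","wb")); crop(c,150,70,410,265,3,"w12.png");st()
print(w2j(r.get_state()["tcp_pos"]))
E
```

```text
24.7 [ 0.5261 -0.1703  0.0684] [ 1.7978e+02  4.0000e-02 -8.2580e+01] [-0.7 -0.4 -1.1] 0.0256
24.75 [ 0.527  -0.1703  0.0695] [ 1.7987e+02  1.0000e-02 -8.2550e+01] [ 0.2  0.1 -0.2] 0.0258
[  7.1 -16.4]
```

View pics/w12.png

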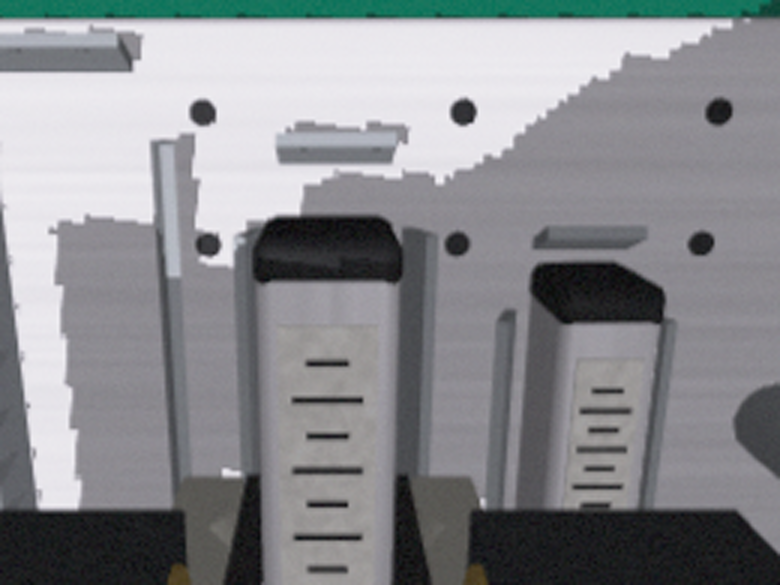

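Run:
```python
from h import *
import pickle
c=pickle.load(open("w12.pkl","rb"))
for n,(u,v,z) in dict(gL=(237,235,.025),gR=(437,235,.025),gL2=(244,450,.025),gR2=(430,450,.025),rg=(336,137,.025),rg2=(336,163,.013),caseL=(255,280,.0685),caseR=(403,280,.0685),cL=(262,450,.0685),cR=(396,450,.0685),rearbot=(329,216,.055)).items(): print(n,w2j(atz(c,150+u/3,70+v/3,z)))
```

```text
gL [ 25.6 -70.6]
gR [-18.6 -70.6]
gL2 [ 25.6 -19. ]
gR2 [-19.  -18.9]
rg [  3.8 -91.5]
rg2 [  3.6 -85.2]
caseL [ 18.3 -69.9]
caseR [ -7.2 -69.9]
cL [ 17.9 -38.1]
cR [ -6.8 -38. ]
rearbot [  5.5 -79. ]
```

Call:
apply_moves --slide '[[0.027, 0.01, 0], [0.028, 0.011, 0], [0, 0, 0.03], [0, 0, 0.07], [0, 0, 0.07], [0, 0, 0.04], [0, 0, 0], [0, 0, 0]]' --turn '[[0, 0, 0], [0, 0, 0], [0, 0, 0], [0, 0, 0], [0, 0, 0], [0, 0, 0], [0, 0, 0], [0, 0, 0]]' --jaw '[0.95, 0.95, 0.95, 0.95, 0.95, 0.95, 0.95, 0.95]'

```text
time_s: 25.55
tcp_pos: [0.5262, -0.1763, 0.0492]
eef_rot: [180.0, -0.0, -82.6]
contact_force: [-0.9, 0.6, -0.9]
gripper_width: 0.0255
```

Run:
```python
from h import *
import pickle
st(); c=cap("wrist"); pickle.dump(dict(c),open("w13.pkl","wb")); crop(c,150,70,410,265,3,"w13.png");st()
print(w2j(r.get_state()["tcp_pos"]))
```

```text
25.55 [ 0.5262 -0.1763  0.0492] [179.97  -0.   -82.57] [-0.9  0.6 -0.9] 0.0255
25.6 [ 0.5264 -0.1763  0.0495] [ 1.800e+02 -1.000e-02 -8.257e+01] [ 1.3  0.2 -0.7] 0.0257
[  5.8 -22.2]
```

View pics/w13.png

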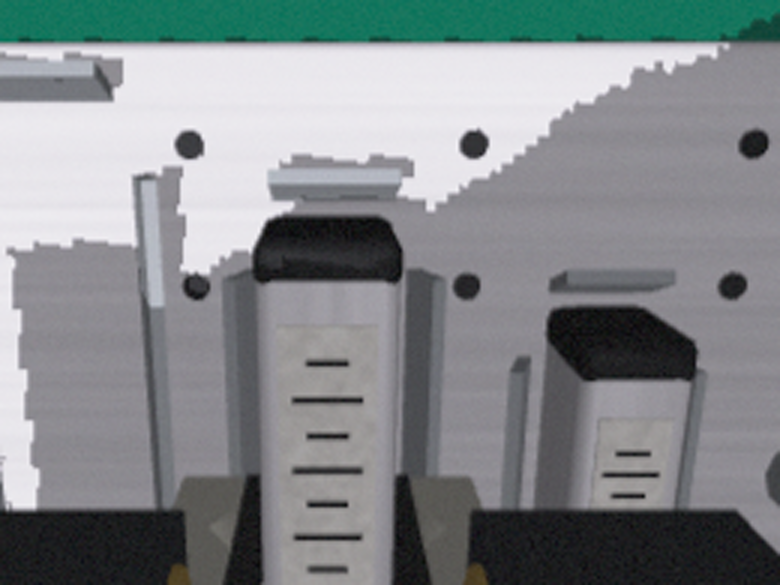

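Call:
apply_moves --slide '[[0, 0.012, 0.02], [0, 0, 0.02], [0, 0, 0.02], [0, 0, 0.01], [0, 0, 0], [0, 0, 0]]' --turn '[[0, 0, 0], [0, 0, 0], [0, 0, 0], [0, 0, 0], [0, 0, 0], [0, 0, 0]]' --jaw '[0.95, 0.95, 0.95, 0.95, 0.95, 0.95]'

```text
time_s: 26.2
tcp_pos: [0.525, -0.1764, 0.043]
eef_rot: [-180.0, -0.0, -82.6]
contact_force: [-2.2, 1.0, 6.0]
gripper_width: 0.0258
```

Call:
apply_moves --slide '[[0, 0, 0], [0, 0, 0], [0, 0, 0], [0, 0, -0.2], [0, 0, -0.3], [-0.1, 0, -0.3], [-0.1, 0, -0.3], [-0.1, 0, -0.1]]' --turn '[[0, 0, 0], [0, 0, 0], [0, 0, 0], [0, 0, 0], [0, 0, 0], [0, 0, 0], [0, 0, 0], [0, 0, 0]]' --jaw '[0.58, 0.58, 0.58, 0.58, 0.58, 0.58, 0.58, 0.58]'

```text
time_s: 27.0
tcp_pos: [0.5227, -0.1465, 0.1657]
eef_rot: [-179.7, -0.1, -82.6]
contact_force: [0.5, -0.2, -0.0]
gripper_width: 0.0369
```

Call:
apply_moves --slide '[[0, 0, 0], [0, 0, 0], [0, 0, 0]]' --turn '[[0, 0, 0], [0, 0, 0], [0, 0, 0]]' --jaw '[0.58, 0.58, 0.58]'

```text
time_s: 27.3
tcp_pos: [0.5205, -0.1469, 0.1611]
eef_rot: [179.9, 0.0, -82.6]
contact_force: [0.5, 1.0, 0.6]
gripper_width: 0.0366
```

Run:
```python
from h import *
import pickle
st(); c=cap("wrist"); pickle.dump(dict(c),open("w14.pkl","wb")); crop(c,100,40,400,265,2.6,"w14.png")
for rc in tops(c,.037,.048,(200,60,380,232)): print(w2j(np.array(rc[0])/1000))
```

```text
27.3 [ 0.5205 -0.1469  0.1611] [ 1.7987e+02  2.0000e-02 -8.2590e+01] [0.5 1.  0.6] 0.0366
7 [ 243   93   30  107 2926] ctr [ 526.3 -187.4] size [26.  99.7] ang 7.35 zmed 0.0417 mean [ 526.7 -190.7]
9 [ 305  116   29   84 1921] ctr [ 467.8 -185.1] size [22.5 79.6] ang 7.39 zmed 0.0416 mean [ 468.6 -186.8]
[  4.2 -33.2]
[-53.5 -23.4]
```

View pics/w14.png

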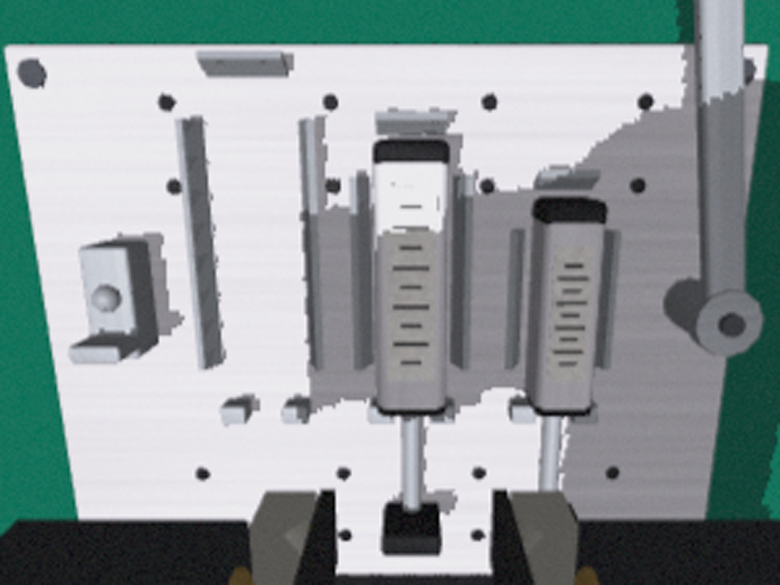

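Run:
```python
from h import *
print(j2w(-108,-20))
plan([(.49,-.39,.16,-74,12)])
```

```text
[ 0.4133 -0.1887]
S [[0.198, 0.051, 0.001], [0.197, 0.054, 0.001], [0.196, 0.056, 0.001], [0.195, 0.059, 0.001], [0.195, 0.061, 0.001], [0.194, 0.063, 0.001], [0.193, 0.066, 0.001], [0.193, 0.069, 0.001]]
T [[0.0001, 0.0, -0.0083], [0.0001, 0.0, -0.0083], [0.0001, 0.0, -0.0083], [0.0001, 0.0, -0.0083], [0.0001, 0.0, -0.0083], [0.0001, 0.0, -0.0083], [0.0001, 0.0, -0.0083], [0.0001, 0.0, -0.0083]]
S [[0.191, 0.07, 0.0], [0.191, 0.073, 0.001], [0.19, 0.076, 0.001], [0.188, 0.078, 0.001]]
T [[0.0001, 0.0, -0.0083], [0.0001, 0.0, -0.0083], [0.0001, 0.0, -0.0083], [0.0001, 0.0, -0.0083]]
max 0.198 end [ 0.49 -0.39  0.16] [180.   0. -74.]
```

Call:
apply_moves --slide '[[0.198, 0.052, 0], [0.197, 0.054, 0], [0.196, 0.056, 0], [0.195, 0.059, 0], [0.195, 0.061, 0], [0.194, 0.063, 0], [0.193, 0.066, 0], [0.193, 0.069, 0]]' --turn '[[0, 0, -0.0083], [0, 0, -0.0083], [0, 0, -0.0083], [0, 0, -0.0083], [0, 0, -0.0083], [0, 0, -0.0083], [0, 0, -0.0083], [0, 0, -0.0083]]' --jaw '[0.5, 0.5, 0.5, 0.5, 0.5, 0.5, 0.5, 0.5]'

```text
time_s: 28.15
tcp_pos: [0.5001, -0.3099, 0.1611]
eef_rot: [179.9, 0.1, -76.9]
contact_force: [0.7, -0.3, 0.1]
gripper_width: 0.0438
```

Call:
apply_moves --slide '[[0.191, 0.07, 0], [0.191, 0.073, 0], [0.19, 0.076, 0], [0.188, 0.078, 0], [0, 0, 0], [0, 0, 0]]' --turn '[[0, 0, -0.0083], [0, 0, -0.0083], [0, 0, -0.0083], [0, 0, -0.0083], [0, 0, 0], [0, 0, 0]]' --jaw '[0.5, 0.5, 0.5, 0.5, 0.5, 0.5]'

```text
time_s: 28.75
tcp_pos: [0.4899, -0.3901, 0.1611]
eef_rot: [179.9, 0.1, -74.1]
contact_force: [-0.6, 0.2, -0.1]
gripper_width: 0.0437
```

Run:
```python
from h import *
import pickle
st(); c=cap("wrist"); pickle.dump(dict(c),open("w15.pkl","wb")); crop(c,0,0,512,384,1.5,"w15.png")
P=cloud(c); m=(P[...,2]>.076)&(P[...,2]<.09)&(c["depth"]>0); m[230:]=0
print(m.sum(),P[m].mean(0),np.argwhere(m).mean(0))
```

```text
28.75 [ 0.4899 -0.3901  0.1611] [ 1.799e+02  8.000e-02 -7.412e+01] [-0.6  0.2 -0.1] 0.0437
235 [ 0.48152518 -0.42806276  0.08148931] [165.76595745 280.88510638]
```

View pics/w15.png

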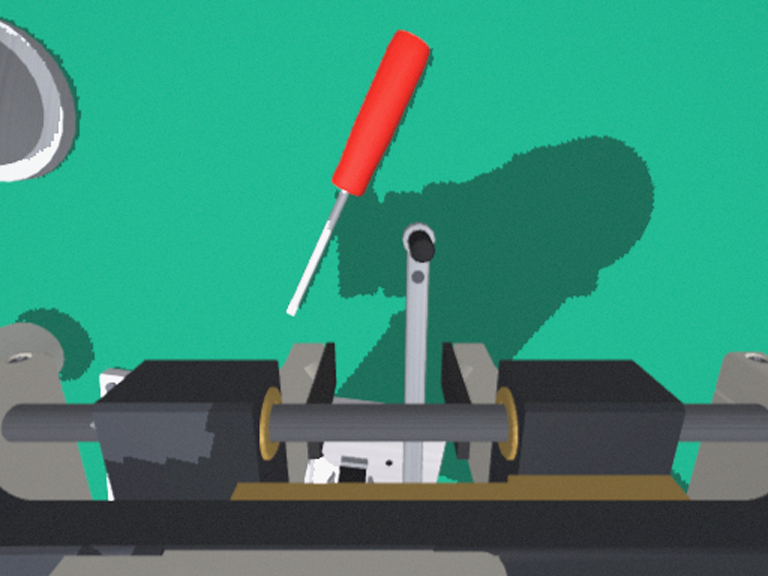

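Call:
apply_moves --slide '[[0.158, 0.092, 0], [0.158, 0.092, 0.1], [0, 0, 0.3], [0, 0, 0.25], [0, 0, 0.15], [0, 0, 0.095], [0, 0, 0], [0, 0, 0]]' --turn '[[0, 0, 0], [0, 0, 0], [0, 0, 0], [0, 0, 0], [0, 0, 0], [0, 0, 0], [0, 0, 0], [0, 0, 0]]' --jaw '[0.5, 0.5, 0.5, 0.5, 0.5, 0.5, 0.6, 0.7]' --newtons 15

```text
time_s: 29.6
tcp_pos: [0.4819, -0.4254, 0.0732]
eef_rot: [-180.0, -0.0, -74.0]
contact_force: [-0.4, 0.6, 0.1]
gripper_width: 0.033
```

Call:
apply_moves --slide '[[0, 0, 0], [0, 0, 0], [0, 0, 0], [0, 0, 0], [0, 0, 0]]' --turn '[[0, 0, 0], [0, 0, 0], [0, 0, 0], [0, 0, 0], [0, 0, 0]]' --jaw '[1, 1, 1, 1, 1]'

```text
time_s: 30.1
tcp_pos: [0.4821, -0.4255, 0.0738]
eef_rot: [-180.0, -0.1, -74.0]
contact_force: [0.3, 0.6, 5.0]
gripper_width: 0.0134
```

Run:
```python
from h import *
s=r.get_state(); st(); p=s["tcp_pos"]; h=j2w(-108,-20); d=p[:2]-h; a=np.degrees(np.arctan2(d[1],d[0])); print(np.hypot(*d),a,(7.4-a)/57.3)
# per-row for 3deg/ row
import math
t=math.radians(7.4-a); n=28; print(np.degrees(t)/n, t/n/1.5, .246*2*math.sin(t/n/2)/.1, .246*(1-math.cos(t/n))/.1)
```

```text
30.1 [ 0.4821 -0.4255  0.0738] [-1.7995e+02 -6.0000e-02 -7.4010e+01] [0.3 0.6 5. ] 0.0134
0.24654521646425034 -73.80551529944152 1.4171992198855417
2.9001969749800547 0.03374532411318771 0.12450695293053156 0.003150809213017347
```

Call:
apply_moves --slide '[[-0.003, -0.06, 0], [-0.003, -0.124, 0], [-0.003, -0.124, 0], [-0.003, -0.124, 0], [-0.003, -0.124, 0], [-0.003, -0.124, 0], [-0.003, -0.124, 0], [-0.003, -0.124, 0]]' --turn '[[0, 0, -0.016], [0, 0, -0.034], [0, 0, -0.034], [0, 0, -0.034], [0, 0, -0.034], [0, 0, -0.034], [0, 0, -0.034], [0, 0, -0.034]]' --jaw '[1, 1, 1, 1, 1, 1, 1, 1]'

```text
time_s: 30.9
tcp_pos: [0.5651, -0.3832, 0.0737]
eef_rot: [-180.0, -0.1, -52.0]
contact_force: [-0.8, 0.1, 6.8]
gripper_width: 0.0136
```

```bash
cat >> h.py <<'E'
def bar():
    p=r.get_state()["tcp_pos"]; h=j2w(-108,-20); d=p[:2]-h; a=np.degrees(np.arctan2(d[1],d[0])); st(); print("rad",np.hypot(*d).round(4),"joint",((7.4-a)/57.2958).round(4))
E
python3 -c "
from h import *
bar()"
```

```text
30.9 [ 0.5651 -0.3832  0.0737] [-1.7999e+02 -6.0000e-02 -5.1980e+01] [-0.8  0.1  6.8] 0.0136
rad 0.2468 joint 1.0373
```

Call:
apply_moves --slide '[[-0.003, -0.124, 0], [-0.003, -0.124, 0], [-0.003, -0.124, 0], [-0.003, -0.124, 0], [-0.003, -0.124, 0], [-0.003, -0.124, 0], [-0.003, -0.124, 0], [-0.003, -0.124, 0]]' --turn '[[0, 0, -0.034], [0, 0, -0.034], [0, 0, -0.034], [0, 0, -0.034], [0, 0, -0.034], [0, 0, -0.034], [0, 0, -0.034], [0, 0, -0.034]]' --jaw '[1, 1, 1, 1, 1, 1, 1, 1]'

```text
time_s: 31.7
tcp_pos: [0.6292, -0.3082, 0.0737]
eef_rot: [180.0, -0.1, -28.6]
contact_force: [0.7, 0.6, 6.8]
gripper_width: 0.0134
```

Call:
apply_moves --slide '[[-0.003, -0.124, 0], [-0.003, -0.124, 0], [-0.003, -0.124, 0], [-0.003, -0.124, 0], [-0.003, -0.124, 0], [-0.003, -0.124, 0], [-0.003, -0.1, 0], [-0.002, -0.06, 0]]' --turn '[[0, 0, -0.034], [0, 0, -0.034], [0, 0, -0.034], [0, 0, -0.034], [0, 0, -0.034], [0, 0, -0.034], [0, 0, -0.027], [0, 0, -0.016]]' --jaw '[1, 1, 1, 1, 1, 1, 1, 1]'

```text
time_s: 32.5
tcp_pos: [0.6576, -0.2223, 0.0738]
eef_rot: [180.0, -0.1, -7.4]
contact_force: [3.0, -1.4, 4.4]
gripper_width: 0.013
```

```bash
python3 -c "
from h import *
bar()"
```

```text
32.5 [ 0.6576 -0.2223  0.0738] [ 1.7998e+02 -1.4000e-01 -7.3700e+00] [ 3.  -1.4  4.4] 0.013
rad 0.2465 joint 0.2658
```

Call:
apply_moves --slide '[[-0.003, -0.1, 0], [-0.003, -0.1, 0], [-0.002, -0.1, 0], [-0.002, -0.1, 0], [-0.002, -0.08, 0], [0, 0, 0]]' --turn '[[0, 0, -0.027], [0, 0, -0.027], [0, 0, -0.027], [0, 0, -0.027], [0, 0, -0.022], [0, 0, 0]]' --jaw '[1, 1, 1, 1, 1, 1]'

```text
time_s: 33.1
tcp_pos: [0.6591, -0.1737, 0.0738]
eef_rot: [180.0, -0.2, 3.8]
contact_force: [4.9, -0.1, 6.1]
gripper_width: 0.0133
```

```bash
python3 -c "
from h import *
bar()"
```

```text
33.1 [ 0.6591 -0.1737  0.0738] [179.99  -0.18   3.82] [ 4.9 -0.1  6.1] 0.0133
rad 0.2462 joint 0.0681
```

Now the detent: 16.8 mm to go, in small steps, watching the force.

Call:
apply_moves --slide '[[0, -0.04, 0], [0, -0.04, 0], [0, -0.04, 0], [0, -0.03, 0], [0, -0.02, 0], [0, 0, 0]]' --turn '[[0, 0, -0.011], [0, 0, -0.011], [0, 0, -0.011], [0, 0, -0.008], [0, 0, -0.004], [0, 0, 0]]' --jaw '[1, 1, 1, 1, 1, 1]'

```text
time_s: 33.7
tcp_pos: [0.6576, -0.1578, 0.0738]
eef_rot: [180.0, -0.2, 7.6]
contact_force: [6.4, 0.3, 5.5]
gripper_width: 0.0133
```

```bash
python3 -c "
from h import *
bar()"
```

```text
33.7 [ 0.6576 -0.1578  0.0738] [179.95  -0.19   7.59] [6.4 0.3 5.5] 0.0133
rad 0.2462 joint 0.0032
```

Call:
apply_moves --slide '[[0.01, -0.02, 0], [0.01, -0.02, 0], [0, 0, 0]]' --turn '[[0, 0, 0], [0, 0, 0], [0, 0, 0]]' --jaw '[1, 1, 1]'

```text
time_s: 34.0
tcp_pos: [0.6576, -0.1571, 0.0737]
eef_rot: [179.8, 0.0, 7.5]
contact_force: [3.3, -16.5, 5.0]
gripper_width: 0.0136
```

```bash
python3 -c "
from h import *
bar()"
```

```text
34.0 [ 0.6576 -0.1571  0.0737] [1.7977e+02 2.0000e-02 7.5300e+00] [  3.3 -16.5   5. ] 0.0136
rad 0.2463 joint 0.0007
```

Call:
apply_moves --slide '[[0, 0.033, 0], [0, 0, 0], [0, 0, 0], [0, 0, 0], [0, 0, 0], [0, 0, -0.2], [0, 0, -0.3], [0, 0, -0.3]]' --turn '[[0, 0, 0], [0, 0, 0], [0, 0, 0], [0, 0, 0], [0, 0, 0], [0, 0, 0], [0, 0, 0], [0, 0, 0]]' --jaw '[1, 0.6, 0.6, 0.6, 0.6, 0.6, 0.6, 0.6]'

```text
time_s: 34.8
tcp_pos: [0.6571, -0.157, 0.153]
eef_rot: [-180.0, 0.1, 7.5]
contact_force: [0.6, 1.1, 0.1]
gripper_width: 0.0348
```

Run:
```python
from h import *
import pickle
bar(); c=cap("wrist"); crop(c,0,0,512,384,1.5,"w16.png")
t=cap("top"); pickle.dump(dict(t),open("top3.pkl","wb")); crop(t,90,150,400,290,2.5,"t3.png")
print(r.get_state()["joints"].round(1))
```

```text
34.8 [ 0.6571 -0.157   0.153 ] [-1.7998e+02  1.3000e-01  7.4800e+00] [0.6 1.1 0.1] 0.0348
rad 0.2458 joint -0.0001
[  3.   23.9  -5.4   0.1 -60.3  94.4]
```

View pics/w16.png

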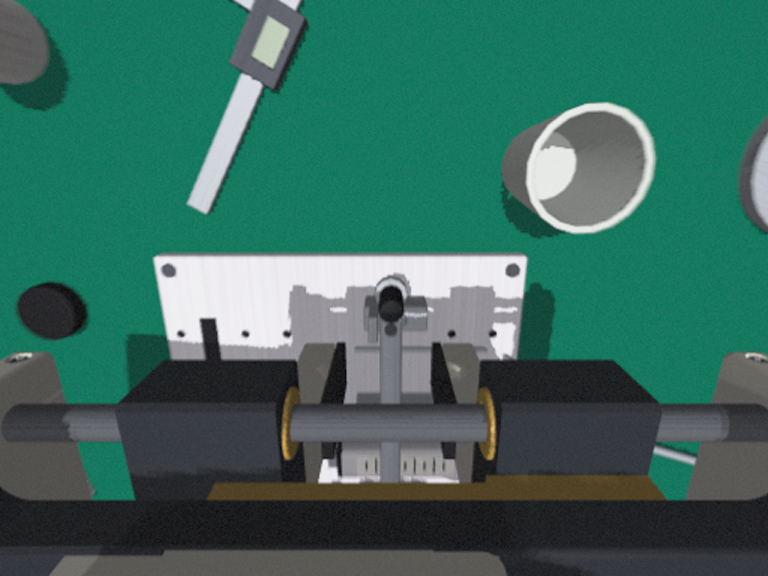

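View pics/t3.png

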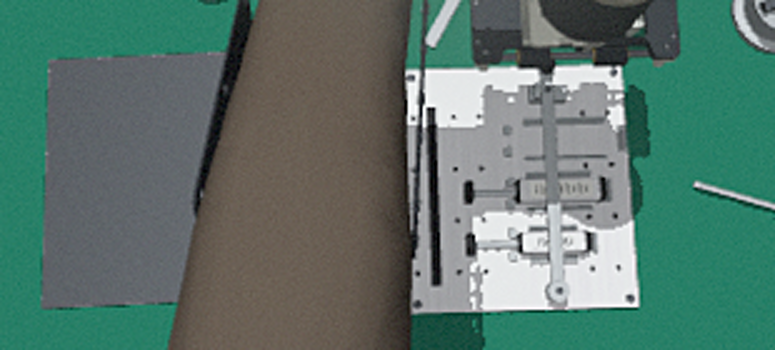

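Run:
```python
from h import *
g=j2w(-75,80); print(g)
plan([(g[0],g[1],.15,7.4,10)])
```

```text
[ 0.4331 -0.0853]
S [[-0.216, -0.101, 0.006], [-0.215, -0.101, 0.006], [-0.216, -0.101, 0.007], [-0.216, -0.101, 0.006], [-0.216, -0.101, 0.007], [-0.215, -0.101, 0.007], [-0.216, -0.101, 0.007], [-0.216, -0.101, 0.007]]
T [[0.0001, -0.0004, 0.0001], [0.0001, -0.0004, 0.0001], [0.0001, -0.0004, 0.0001], [0.0001, -0.0004, 0.0001], [0.0001, -0.0004, 0.0001], [0.0001, -0.0004, 0.0001], [0.0001, -0.0004, 0.0001], [0.0001, -0.0004, 0.0001]]
S [[-0.216, -0.101, 0.007], [-0.215, -0.101, 0.008]]
T [[0.0001, -0.0004, 0.0001], [0.0001, -0.0004, 0.0001]]
max 0.216 end [ 0.4331 -0.0853  0.15  ] [180.   -0.    7.4]
```

Call:
apply_moves --slide '[[-0.216, -0.101, 0], [-0.216, -0.101, 0], [-0.216, -0.101, 0], [-0.216, -0.101, 0], [-0.216, -0.101, 0], [-0.216, -0.101, 0], [-0.216, -0.101, 0], [-0.216, -0.101, 0]]' --turn '[[0, 0, 0], [0, 0, 0], [0, 0, 0], [0, 0, 0], [0, 0, 0], [0, 0, 0], [0, 0, 0], [0, 0, 0]]' --jaw '[0.6, 0.6, 0.6, 0.6, 0.6, 0.6, 0.6, 0.6]'

```text
time_s: 35.7
tcp_pos: [0.4746, -0.0992, 0.1526]
eef_rot: [-180.0, 0.0, 7.5]
contact_force: [0.1, 0.4, 1.3]
gripper_width: 0.035
```

Call:
apply_moves --slide '[[-0.216, -0.101, 0], [-0.216, -0.101, 0], [0, 0, 0], [0, 0, 0], [0, 0, 0]]' --turn '[[0, 0, 0], [0, 0, 0], [0, 0, 0], [0, 0, 0], [0, 0, 0]]' --jaw '[0.6, 0.6, 0.6, 0.6, 0.6]'

```text
time_s: 36.2
tcp_pos: [0.4311, -0.0851, 0.1531]
eef_rot: [180.0, -0.0, 7.5]
contact_force: [0.2, -0.4, 0.1]
gripper_width: 0.0348
```

Run:
```python
from h import *
import pickle
st(); c=cap("wrist"); pickle.dump(dict(c),open("w17.pkl","wb")); crop(c,0,0,512,384,1.5,"w17.png")
print(w2j(r.get_state()["tcp_pos"]))
for rc in tops(c,.0425,.05,(0,0,512,232),60): print(w2j(np.array(rc[0])/1000))
```

```text
36.2 [ 0.4311 -0.0851  0.1531] [ 1.80e+02 -3.00e-02  7.47e+00] [ 0.2 -0.4  0.1] 0.0348
[-77.   80.4]
1 [373   0  12  87 187] ctr [ 568.2 -163.7] size [61.4  2.3] ang 7.34 zmed 0.0481 mean [ 569.5 -163.2]
13 [264  89  12  29 337] ctr [513.2 -84.3] size [22.8  9.6] ang 7.77 zmed 0.0452 mean [513.3 -84.3]
15 [351  88  25 142 312] ctr [ 472.  -175.4] size [129.3   5.4] ang 5.09 zmed 0.0478 mean [ 475.6 -174.8]
175 [264 157  11  26 269] ctr [455.5 -92. ] size [23.9  9.3] ang 7.8 zmed 0.0452 mean [456.  -91.7]
[ 48.9 -15.1]
[ 4.6 70.7]
[-48.1 -14.3]
[-53.7  70.5]
```

View pics/w17.png

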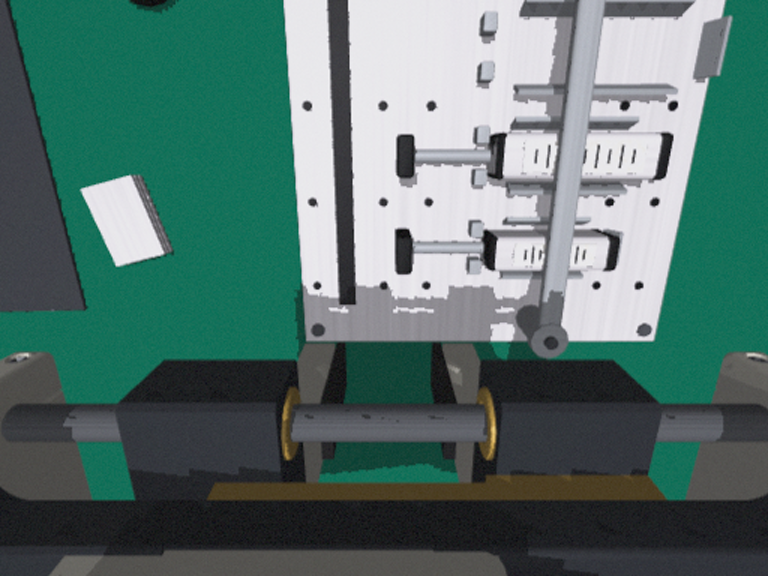

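Run:
```python
from h import *
import pickle
c=pickle.load(open("w17.pkl","rb")); crop(c,200,60,290,215,5,"w17b.png")
g=cv2.cvtColor(c["pixels"],cv2.COLOR_BGR2GRAY)
for v in (105,165,): 
    row=g[v-2:v+3,210:250].mean(0); print(v,row.round().astype(int))
    d=np.where(row<110)[0]+210; lo,hi=d.min()-.5,d.max()+.5; print(lo,hi,w2j(atz(c,lo,v,.012)),w2j(atz(c,hi,v,.012)))
print(w2j(atz(c,548/1.5,342/1.5,.0525)))
```

```text
105 [232 232 232 233 233 233 233 233 233 233 233 233 137  65  57  58  56  57
  59  56  56  58  56  57  89 224 233 232 233 232 232 233 233 232 233 233
 233 232 233 232]
222.5 234.5 [  2.5 114.9] [  2.6 103.4]
165 [233 232 230 230 232 233 232 232 232 231 228 230 232 232 172  81  49  49
  47  48  49  47  47  49  46  49 161 227 232 232 233 233 233 231 231 232
 233 232 232 229]
224.5 235.5 [-56.4 115.1] [-56.4 103.8]
[-108.2  -21.2]
```

Call:
apply_moves --slide '[[0.1, 0.04, 0], [0.1, 0.04, 0.1], [0.033, 0.004, 0.3], [0, 0, 0.3], [0, 0, 0.12], [0, 0, 0], [0, 0, 0]]' --turn '[[0, 0, 0], [0, 0, 0], [0, 0, 0], [0, 0, 0], [0, 0, 0], [0, 0, 0], [0, 0, 0]]' --jaw '[0.7, 0.7, 0.7, 0.7, 0.7, 0.7, 0.7]'

```text
time_s: 36.95
tcp_pos: [0.4555, -0.0907, 0.0709]
eef_rot: [180.0, 0.0, 7.4]
contact_force: [-0.3, -0.2, 0.3]
gripper_width: 0.0264
```

Run:
```python
from h import *
import pickle
st(); c=cap("wrist"); pickle.dump(dict(c),open("w18.pkl","wb")); crop(c,130,90,390,285,3,"w18.png")
print(w2j(r.get_state()["tcp_pos"]))
```

```text
36.95 [ 0.4555 -0.0907  0.0709] [1.7998e+02 4.0000e-02 7.4500e+00] [-0.3 -0.2  0.3] 0.0264
[-53.3  71.9]
```

View pics/w18.png

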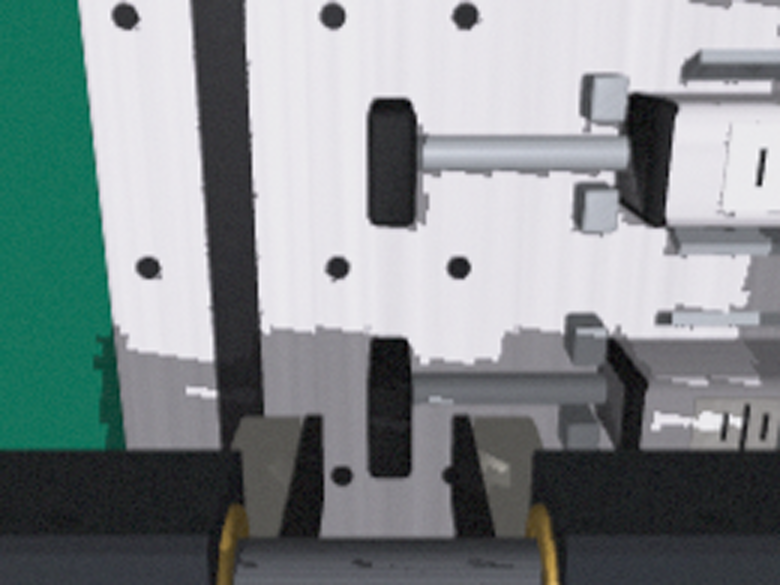

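Call:
apply_moves --slide '[[0, 0, 0.1], [0, 0, 0.1], [0, 0, 0.065], [0, 0, 0], [0, 0, 0], [0, 0, 0], [0, 0, 0], [0, 0, 0]]' --turn '[[0, 0, 0], [0, 0, 0], [0, 0, 0], [0, 0, 0], [0, 0, 0], [0, 0, 0], [0, 0, 0], [0, 0, 0]]' --jaw '[0.7, 0.7, 0.7, 0.7, 1, 1, 1, 1]' --newtons 10

```text
time_s: 37.8
tcp_pos: [0.4549, -0.0904, 0.0447]
eef_rot: [180.0, -0.0, 7.5]
contact_force: [0.8, -1.0, -0.5]
gripper_width: 0.01
```

Run:
```python
from h import *
import pickle
st(); c=cap("wrist"); pickle.dump(dict(c),open("w19.pkl","wb")); crop(c,130,90,390,285,3,"w19.png")
print(w2j(r.get_state()["tcp_pos"]))
```

```text
37.8 [ 0.4549 -0.0904  0.0447] [ 1.80e+02 -4.00e-02  7.46e+00] [ 0.8 -1.  -0.5] 0.01
[-54.1  72.1]
```

View pics/w19.png

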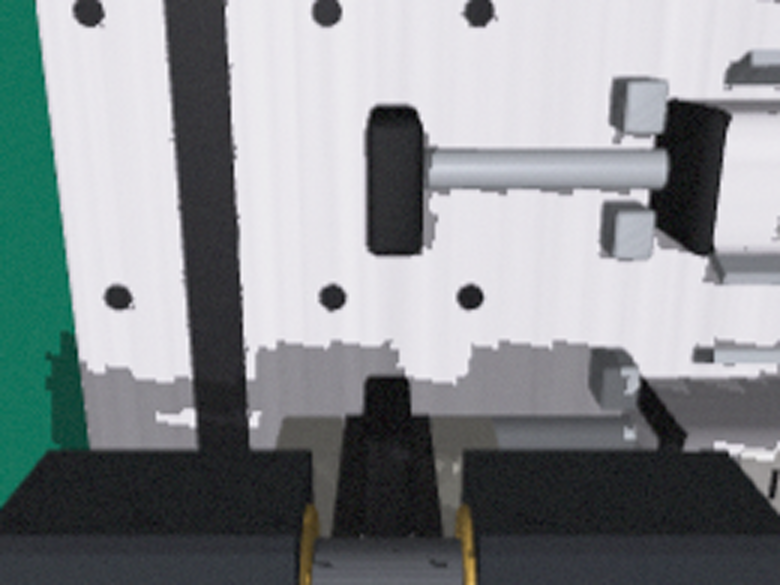

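Call:
apply_moves --slide '[[0, -0.03, 0], [0, -0.06, 0], [0, -0.06, 0], [0, -0.06, 0], [0, -0.06, 0], [0, -0.06, 0], [0, -0.04, 0], [0, -0.02, 0]]' --turn '[[0, 0, 0], [0, 0, 0], [0, 0, 0], [0, 0, 0], [0, 0, 0], [0, 0, 0], [0, 0, 0], [0, 0, 0]]' --jaw '[1, 1, 1, 1, 1, 1, 1, 1]' --newtons 12

```text
time_s: 38.65
tcp_pos: [0.4495, -0.0514, 0.0445]
eef_rot: [180.0, 0.0, 7.5]
contact_force: [1.4, -2.8, 0.9]
gripper_width: 0.0099
```

Call:
apply_moves --slide '[[0, 0, 0], [0, 0, 0]]' --turn '[[0, 0, 0], [0, 0, 0]]' --jaw '[1, 1]'

```text
time_s: 38.85
tcp_pos: [0.4496, -0.0518, 0.0444]
eef_rot: [180.0, 0.0, 7.5]
contact_force: [1.9, -2.4, -0.4]
gripper_width: 0.01
```

Run:
```python
from h import *
import pickle
st(); print(w2j(r.get_state()["tcp_pos"])); c=cap("wrist"); pickle.dump(dict(c),open("w20.pkl","wb")); crop(c,130,90,390,285,3,"w20.png")
s=cap("scene"); crop(s,170,150,310,240,5,"s20.png"); t=cap("top"); crop(t,230,160,370,280,5,"t20.png");st()
print(w2j(r.get_state()["tcp_pos"]))
```

```text
38.85 [ 0.4496 -0.0518  0.0444] [180.     0.     7.46] [ 1.9 -2.4 -0.4] 0.01
[-54.3 111.1]
39.0 [ 0.4496 -0.052   0.0445] [180.    -0.     7.44] [ 1.6 -2.3  0.2] 0.0096
[-54.3 111. ]
```

View pics/w20.png

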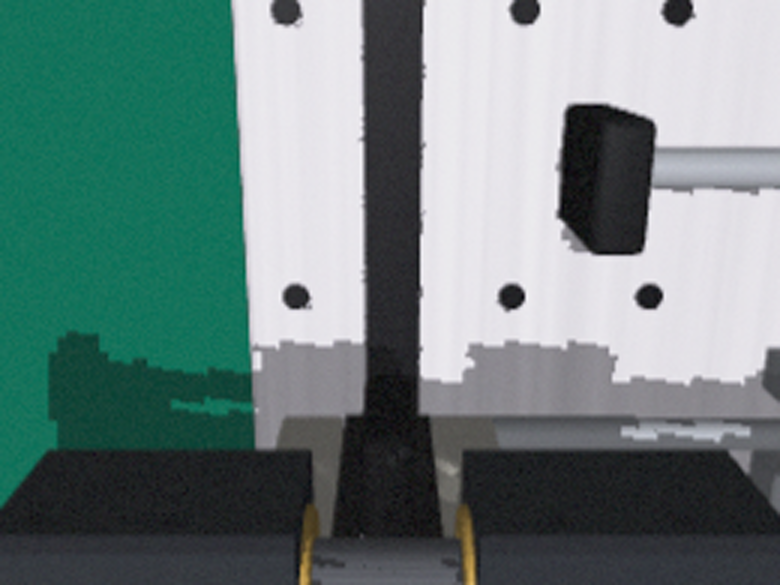

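View pics/s20.png

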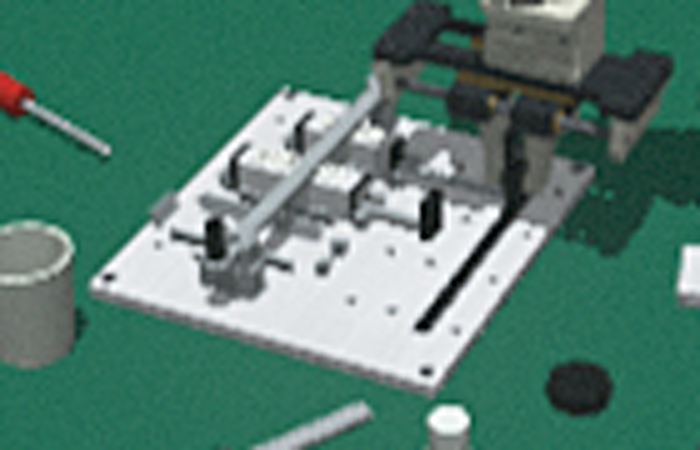

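Call:
apply_moves --slide '[[0, 0, 0], [0, 0, 0], [0, 0, 0], [0, 0, 0], [0, 0, 0], [0, 0, 0], [0, 0, 0], [0, 0, 0]]' --turn '[[0, 0, 0], [0, 0, 0], [0, 0, 0], [0, 0, 0], [0, 0, 0], [0, 0, 0], [0, 0, 0], [0, 0, 0]]' --jaw '[1, 1, 1, 1, 1, 1, 1, 1]'

```text
time_s: 39.8
tcp_pos: [0.4496, -0.0518, 0.0445]
eef_rot: [180.0, 0.0, 7.5]
contact_force: [1.7, -2.6, 0.3]
gripper_width: 0.0099
```

Call:
apply_moves --slide '[[0, 0, 0], [0, 0, 0], [0, 0, 0], [0, 0, 0], [0, 0, 0], [0, 0, 0]]' --turn '[[0, 0, 0], [0, 0, 0], [0, 0, 0], [0, 0, 0], [0, 0, 0], [0, 0, 0]]' --jaw '[1, 1, 1, 1, 1, 1]'

```text
time_s: 40.4
tcp_pos: [0.4496, -0.0518, 0.0445]
eef_rot: [-180.0, -0.0, 7.5]
contact_force: [2.1, -2.8, 0.6]
gripper_width: 0.0102
```

Run:
```python
from h import *
st(); print(w2j(r.get_state()["tcp_pos"]))
```

```text
40.4 [ 0.4496 -0.0518  0.0445] [-180.     -0.      7.46] [ 2.1 -2.8  0.6] 0.0102
[-54.3 111.1]
```

Call:
apply_moves --slide '[[0, 0.03, 0], [0, 0.06, 0], [0, 0.06, 0], [0, 0.06, 0], [0, 0.06, 0], [0, 0.06, 0], [0, 0.03, 0], [0, 0.02, 0]]' --turn '[[0, 0, 0], [0, 0, 0], [0, 0, 0], [0, 0, 0], [0, 0, 0], [0, 0, 0], [0, 0, 0], [0, 0, 0]]' --jaw '[1, 1, 1, 1, 1, 1, 1, 1]'

```text
time_s: 41.2
tcp_pos: [0.4547, -0.0898, 0.0445]
eef_rot: [-180.0, -0.0, 7.4]
contact_force: [0.6, -0.5, 1.8]
gripper_width: 0.01
```

Call:
apply_moves --slide '[[0, 0, 0], [0, 0, 0], [0, 0, 0], [0, 0, 0], [0, 0, -0.15], [0, 0, -0.2], [0, 0, -0.15], [0, 0, 0]]' --turn '[[0, 0, 0], [0, 0, 0], [0, 0, 0], [0, 0, 0], [0, 0, 0], [0, 0, 0], [0, 0, 0], [0, 0, 0]]' --jaw '[1, 0.7, 0.7, 0.7, 0.7, 0.7, 0.7, 0.7]'

```text
time_s: 42.0
tcp_pos: [0.4556, -0.0891, 0.0962]
eef_rot: [-180.0, -0.2, 7.5]
contact_force: [0.5, 0.3, -0.3]
gripper_width: 0.0262
```

Run:
```python
from h import *
import pickle
st(); c=cap("wrist"); pickle.dump(dict(c),open("w21.pkl","wb")); crop(c,130,90,390,285,3,"w21.png")
print(w2j(r.get_state()["tcp_pos"]))
for rc in tops(c,.0425,.05,(180,0,330,262),60): print(w2j(np.array(rc[0])/1000))
```

```text
42.0 [ 0.4556 -0.0891  0.0962] [-179.99   -0.19    7.48] [ 0.5  0.3 -0.3] 0.0262
[-53.9  73.4]
1 [255 123  15  35 508] ctr [513.2 -84.5] size [23.3  9.8] ang 7.33 zmed 0.0452 mean [513.4 -84.5]
2 [254 203  14  30 384] ctr [455.7 -91. ] size [23.5  9.7] ang 7.07 zmed 0.0452 mean [456.3 -90.7]
[ 4.6 70.5]
[-53.3  71.4]
```

View pics/w21.png

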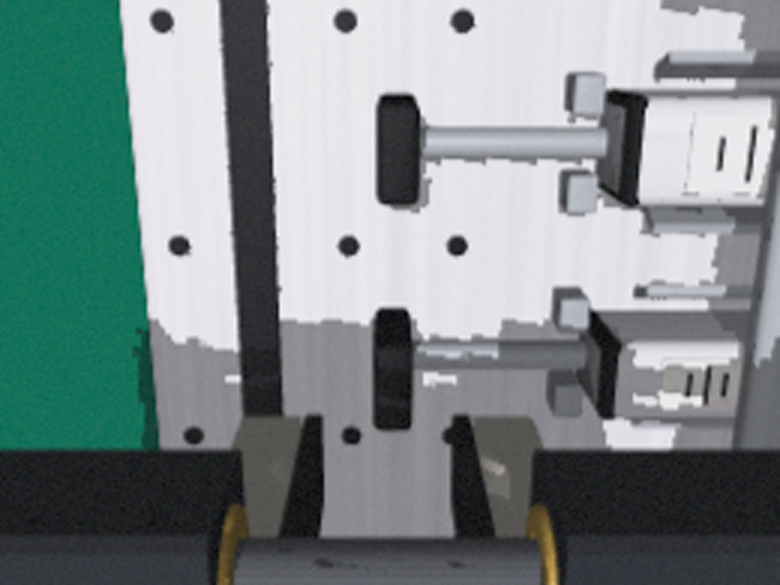

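Call:
apply_moves --slide '[[0.15, 0.005, 0], [0.2, 0.003, 0], [0.18, 0.003, 0], [0.053, 0, 0.05], [0, 0, 0.15], [0, 0, 0.06], [0, 0, 0], [0, 0, 0]]' --turn '[[0, 0, 0], [0, 0, 0], [0, 0, 0], [0, 0, 0], [0, 0, 0], [0, 0, 0], [0, 0, 0], [0, 0, 0]]' --jaw '[0.7, 0.7, 0.7, 0.7, 0.7, 0.7, 0.7, 0.7]'

```text
time_s: 42.85
tcp_pos: [0.5122, -0.0831, 0.0683]
eef_rot: [180.0, 0.0, 7.5]
contact_force: [-0.1, 0.9, -0.2]
gripper_width: 0.0262
```

Run:
```python
from h import *
st(); c=cap("wrist"); crop(c,130,90,390,285,3,"w22.png")
print(w2j(r.get_state()["tcp_pos"]))
```

```text
42.85 [ 0.5122 -0.0831  0.0683] [1.7999e+02 5.0000e-02 7.4600e+00] [-0.1  0.9 -0.2] 0.0262
[ 4.  72.1]
```

View pics/w22.png

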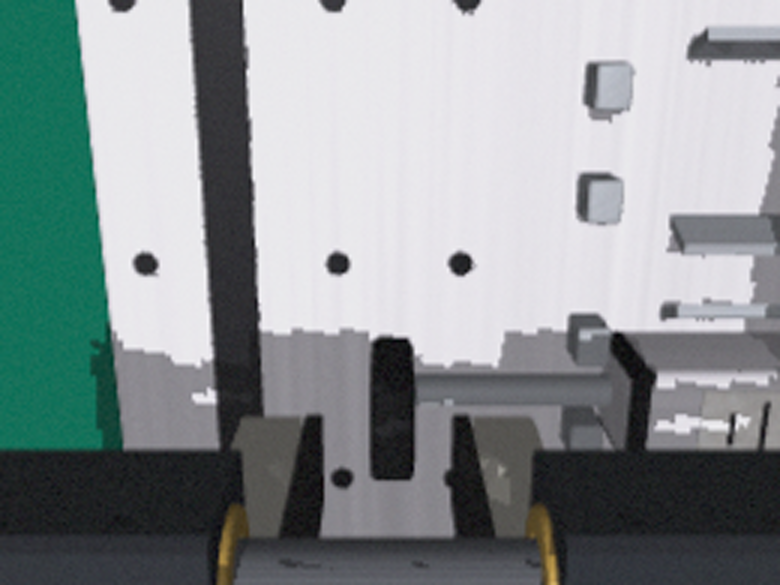

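Call:
apply_moves --slide '[[0, 0, 0.1], [0, 0, 0.1], [0, 0, 0.038], [0, 0, 0], [0, 0, 0], [0, 0, 0], [0, 0, 0], [0, 0, 0]]' --turn '[[0, 0, 0], [0, 0, 0], [0, 0, 0], [0, 0, 0], [0, 0, 0], [0, 0, 0], [0, 0, 0], [0, 0, 0]]' --jaw '[0.7, 0.7, 0.7, 0.7, 1, 1, 1, 1]' --newtons 12

```text
time_s: 43.7
tcp_pos: [0.5127, -0.083, 0.0449]
eef_rot: [180.0, -0.0, 7.5]
contact_force: [0.3, -1.5, 0.6]
gripper_width: 0.0096
```

Run:
```python
from h import *
st(); print(w2j(r.get_state()["tcp_pos"]))
```

```text
43.7 [ 0.5127 -0.083   0.0449] [ 1.80e+02 -4.00e-02  7.46e+00] [ 0.3 -1.5  0.6] 0.0096
[ 4.2 72. ]
```

Call:
apply_moves --slide '[[0, -0.03, 0], [0, -0.06, 0], [0, -0.06, 0], [0, -0.06, 0], [0, -0.06, 0], [0, -0.06, 0], [0, -0.04, 0], [0, -0.02, 0]]' --turn '[[0, 0, 0], [0, 0, 0], [0, 0, 0], [0, 0, 0], [0, 0, 0], [0, 0, 0], [0, 0, 0], [0, 0, 0]]' --jaw '[1, 1, 1, 1, 1, 1, 1, 1]' --newtons 15

```text
time_s: 44.5
tcp_pos: [0.5074, -0.044, 0.0447]
eef_rot: [180.0, 0.0, 7.5]
contact_force: [1.2, -4.4, -0.3]
gripper_width: 0.0096
```

Call:
apply_moves --slide '[[0, 0, 0], [0, 0, 0]]' --turn '[[0, 0, 0], [0, 0, 0]]' --jaw '[1, 1]'

```text
time_s: 44.7
tcp_pos: [0.5074, -0.0444, 0.0446]
eef_rot: [180.0, 0.0, 7.5]
contact_force: [2.3, -5.7, -0.1]
gripper_width: 0.0099
```

Run:
```python
from h import *
st(); print(w2j(r.get_state()["tcp_pos"])); c=cap("wrist"); crop(c,130,90,390,285,3,"w23.png")
```

```text
44.7 [ 0.5074 -0.0444  0.0446] [1.7999e+02 1.0000e-02 7.4600e+00] [ 2.3 -5.7 -0.1] 0.0099
[  3.9 111. ]
```

View pics/w23.png

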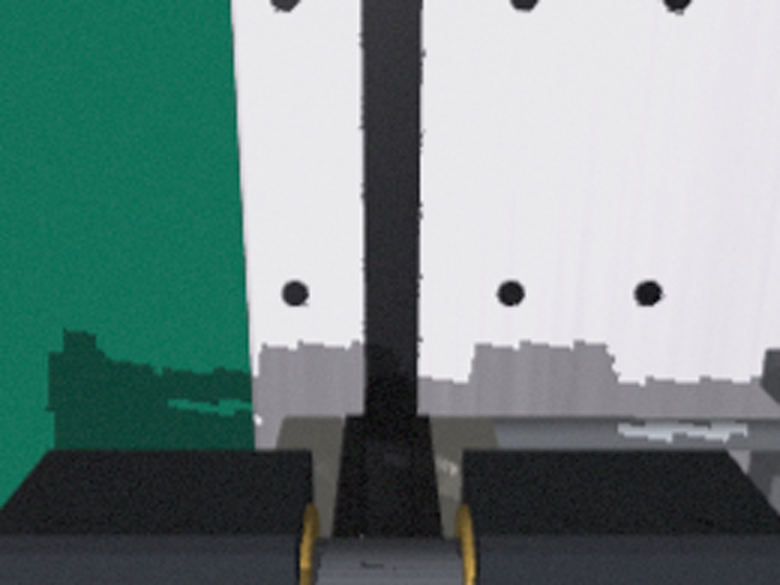

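The tab top (365–415 px) sits on the band (365–418 px). I'll hold it there for more than a second, then let it back.

Call:
apply_moves --slide '[[0, 0, 0], [0, 0, 0], [0, 0, 0], [0, 0, 0], [0, 0, 0], [0, 0, 0], [0, 0, 0], [0, 0, 0]]' --turn '[[0, 0, 0], [0, 0, 0], [0, 0, 0], [0, 0, 0], [0, 0, 0], [0, 0, 0], [0, 0, 0], [0, 0, 0]]' --jaw '[1, 1, 1, 1, 1, 1, 1, 1]'

```text
time_s: 45.55
tcp_pos: [0.5074, -0.0443, 0.0447]
eef_rot: [-180.0, 0.0, 7.5]
contact_force: [1.7, -5.2, 0.2]
gripper_width: 0.0098
```

Call:
apply_moves --slide '[[0, 0, 0], [0, 0, 0], [0, 0, 0], [0, 0, 0], [0, 0, 0], [0, 0, 0], [0, 0, 0]]' --turn '[[0, 0, 0], [0, 0, 0], [0, 0, 0], [0, 0, 0], [0, 0, 0], [0, 0, 0], [0, 0, 0]]' --jaw '[1, 1, 1, 1, 1, 1, 1]'

```text
time_s: 46.25
tcp_pos: [0.5074, -0.0443, 0.0447]
eef_rot: [-180.0, 0.0, 7.5]
contact_force: [0.7, -4.1, 0.2]
gripper_width: 0.0099
```

Call:
apply_moves --slide '[[0, 0.03, 0], [0, 0.06, 0], [0, 0.06, 0], [0, 0.06, 0], [0, 0.06, 0], [0, 0.06, 0], [0, 0.03, 0], [0, 0.02, 0]]' --turn '[[0, 0, 0], [0, 0, 0], [0, 0, 0], [0, 0, 0], [0, 0, 0], [0, 0, 0], [0, 0, 0], [0, 0, 0]]' --jaw '[1, 1, 1, 1, 1, 1, 1, 1]'

```text
time_s: 47.05
tcp_pos: [0.5125, -0.0823, 0.0447]
eef_rot: [-180.0, -0.0, 7.4]
contact_force: [1.3, -1.2, 2.7]
gripper_width: 0.0101
```

Call:
apply_moves --slide '[[0, 0, 0], [0, 0, 0], [0, 0, 0], [0, 0, 0], [0, 0, -0.15], [0, 0, -0.3], [0, 0, -0.3], [-0.2, 0, -0.2]]' --turn '[[0, 0, 0], [0, 0, 0], [0, 0, 0], [0, 0, 0], [0, 0, 0], [0, 0, 0], [0, 0, 0], [0, 0, 0]]' --jaw '[1, 0.7, 0.7, 0.7, 0.7, 0.7, 0.7, 0.7]'

```text
time_s: 47.85
tcp_pos: [0.4946, -0.0841, 0.1415]
eef_rot: [180.0, -0.1, 7.5]
contact_force: [-0.5, -0.1, -0.1]
gripper_width: 0.0265
```

Call:
apply_moves --slide '[[-0.3, 0, -0.1], [-0.3, 0, 0], [0, 0, 0], [0, 0, 0], [0, 0, 0]]' --turn '[[0, 0, 0], [0, 0, 0], [0, 0, 0], [0, 0, 0], [0, 0, 0]]' --jaw '[0.7, 0.7, 0.7, 0.7, 0.7]'

```text
time_s: 48.35
tcp_pos: [0.4337, -0.0922, 0.1498]
eef_rot: [180.0, -0.0, 7.5]
contact_force: [0.3, -0.0, -0.6]
gripper_width: 0.0263
```

Run:
```python
from h import *
st(); c=cap("wrist"); crop(c,0,0,512,384,1.5,"w24.png")
for rc in tops(c,.0425,.05,(100,0,400,240),60): print(w2j(np.array(rc[0])/1000))
P=cloud(c)
for rc in tops(c,.037,.0425,(200,0,470,240),150): print(w2j(np.array(rc[0])/1000))
s=cap("scene"); cv2.imwrite("pics/s24.png",s["pixels"]); t=cap("top"); cv2.imwrite("pics/t24.png",t["pixels"])
```

```text
48.35 [ 0.4337 -0.0922  0.1498] [ 1.80e+02 -3.00e-02  7.47e+00] [ 0.3 -0.  -0.6] 0.0263
1 [349   0  30 201 420] ctr [ 520.2 -168.9] size [159.2   5.7] ang 6.11 zmed 0.0478 mean [ 524.1 -168.9]
13 [254  91  12  30 341] ctr [512.7 -83.1] size [23.5  9.4] ang 7.78 zmed 0.0452 mean [513.  -83.2]
113 [255 160  11  26 274] ctr [455.1 -91.1] size [23.7  9.2] ang 7.56 zmed 0.0453 mean [455.8 -91. ]
183 [344 202  10  32  73] ctr [ 423.3 -180.4] size [ 3.7 32.3] ang 86.32 zmed 0.0476 mean [ 422.7 -180.2]
[  0.6 -14.1]
[ 4.2 72. ]
[-53.9  71.4]
[-97. -13.]
1 [ 380   89   61   33 1526] ctr [ 529.5 -210.6] size [26.4 49.4] ang 7.96 zmed 0.0414 mean [ 530.  -211.2]
2 [ 321   90   44   32 1129] ctr [ 521.8 -153.3] size [25.5 35.5] ang 7.52 zmed 0.0414 mean [ 522.2 -152. ]
4 [316 159  41  24 817] ctr [ 464.9 -160.7] size [21.8 35.5] ang 6.87 zmed 0.0413 mean [ 465.5 -159.6]
5 [372 159  34  24 666] ctr [ 471.  -208.2] size [22.  29.9] ang 7.48 zmed 0.0414 mean [ 471.8 -208.2]
[  4.4 -56.7]
[4.2 1.2]
[-53.2   1.2]
[-53.2 -46.8]
```

View pics/w24.png

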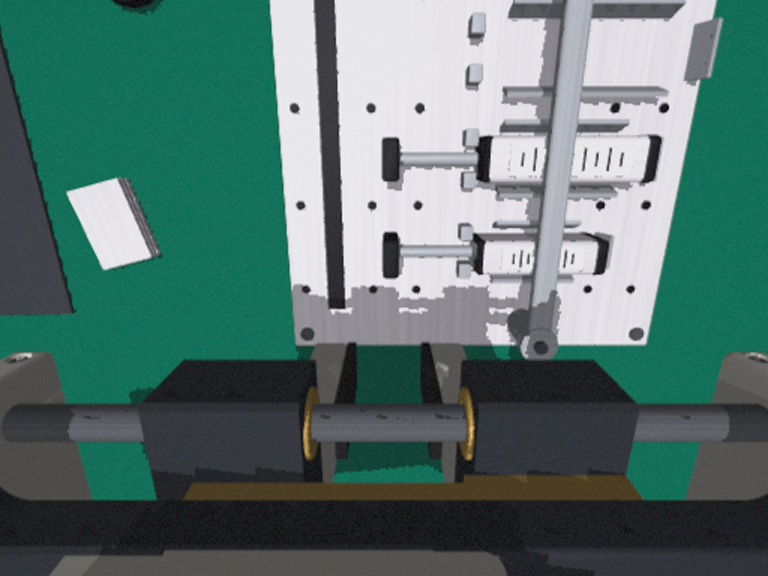

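View pics/s24.png

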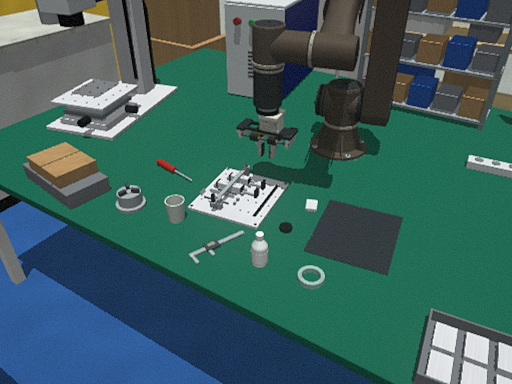

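Run:
```python
from h import *
c=cap("wrist");P=cloud(c); J=(P[...,:2]-JO)@JR*1000
m=(P[...,2]>.050)&(P[...,2]<.056)&(c["depth"]>0)&(J[...,0]>-85)&(J[...,0]<110)&(np.abs(J[...,1]+20)<14); m[240:]=0
q=J[m]; print(m.sum(),q.min(0),q.max(0)); print(np.polyfit(q[:,0],q[:,1],1))
```

```text
3459 [-84.70660506 -28.36473521] [ 78.91445254 -14.11566621]
[-1.33084488e-03 -2.09782111e+01]
```

```bash
python3 -c "
from plant import r
print(r.close_job())"
```

```text
the job is handed in; nothing more can be done
None
```

The job is done and handed in at about 48 s. Only the small and medium gauges were on the mat; there was no large one.

**What I did**
- I swung the keeper open to about 1.42 rad and laid both gauges flat in their own nests with their tabs out over the jig's front.
- I swung the keeper shut until it stopped hard. The pin then read 0.000 to 0.001 rad, and I felt about 16 N against the stop.
- I drew the small tab first, then the medium. Each went about 39 mm out (the end stop is at 60 mm), stood over the band for about 1.5 s, and was let back home under control.

**Last checks**
- **Seating:** both case tops read level, 41.4 mm above the bench against 42 mm expected.
- **Tabs home:** both are about 53 mm in front of their cases, as they should be.
- **Keeper:** the bar lies within 0.0015 rad of shut.
- **Bench:** in the final scene view nothing else on the bench looks moved, and the gripper is clear.

**One disagreement:** a wrist camera picture put the band about 1.7 mm nearer the nests than the jig position I got from holding the keeper pin. I went by the pin position, and close-up pictures during both holds showed each tab centred on the band to within about 1 mm.

I saw no knocked gauge and no grip slip.

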